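Load the carver's spring lift

TASK

Swing the keeper bar of the spring lift fully aside, lay the long carving blank flat on the platform between the corner guides, then lay the shorter round-ended blank flat, centred and lengthwise on top of it, and swing the keeper bar fully back over the stack. Set each blank down gently and let go, so that the platform sinks under its weight without being slammed down. Leave the mallet and the two gouges where they lie.

Things in the scene. Friction and masses are not known exactly. Their poses are not given: they have to be found in the camera images.
- lift_top (a point): Centre of the upper face of the lift's grey laminate platform (186 long x 60 wide x 12 mm thick), which lies between the stand's corner guides and sinks. x runs along the platform, away from the keeper's pivot; y across it; z up. Empty, the face is 140 mm above the bench.
- stand: Lift stand, fixed to the bench: plywood base (320 x 130 x 12 mm) with aluminium corner guides 165 mm tall. They leave a bay 194 mm long (x) by 68 wide (y); its long sides are open but for cheeks at 72 to 102 mm from the middle, so fingers fit beside a blank. Origin on the bench under the platform's centre; axes as lift_top.
- lift (a joint): How far the platform has sunk, m: 0 up, 0.1 at its bottom stop. Soft damped spring: starts to sink at 0.3 N, then about 17 mm per newton, in about a second. Long blank: about 45 mm; both: about 75 mm (weights vary 15 percent). It must never sink faster than 0.35 m/s: a blank dropped from 30 to 40 mm can do that, one let go in contact does not.
- keeper_pivot (a point): The keeper's upright hinge axis, at the height of the underside of the keeper bar (172 mm above the bench), 135 mm from the platform's centre in the platform's -x direction. Axes as lift_top.
- keeper (a joint): Angle of the keeper bar about its upright pivot, rad: 0 = against its stop, lying along the platform's x axis over the platform; grows counter-clockwise seen from above (knob moving to the platform's +y side), up to 1.75. Clear aside means more than 1.35. Light friction holds it wherever it is left.
- keeper_knob (a point): Centre of the round upright dark-wood knob near the keeper bar's end: 26 mm diameter, 50 mm tall, rising from the bar's upper face; this point is half-way up it (25 mm above the bar's upper face, 211 mm above the bench) and 125 mm from the pivot axis. Bar: dark steel, 26 wide x 14 thick mm, its underside 172 mm above the bench.
- panel_center (a point): Centre (half-way up) of the long carving blank: plain wooden block 180 x 56 x 40 mm (its x, y, z), square ends, three round rosettes roughed out on its upper face, about 0.31 kg. Lies flat on the bench.
- corbel_center (a point): Centre (half-way up, mid-length) of the short carving blank: wooden block 120 x 56 x 40 mm (its x, y, z), square at its -x end and rounded (28 mm radius) at its +x end, about 0.2 kg. Lies flat on the bench. Either way round is fine on the stack.
- mallet_center (a point): Centre of the head (85 x 130 x 70 mm) of a wooden mallet, its 30 mm thick handle reaching 230 mm from there in its -y direction. Leave alone.
- gouge_wide: Carving gouge with a wide blade, 260 mm long, 26 mm wide, 22 mm high; origin on the bench under the joint of handle and blade; handle to its -x. Leave alone.
- gouge_narrow: Carving gouge with a narrow blade, same length and height, 22 mm wide, same axes. Leave alone.
Things that resemble listed ones, but are neither listed nor needed, are in the scene too. What is shaped like the part that bears corbel_center but turquoise is not meant.

How it is judged:
On the way, in this order (a step that is already met when the one before it is completed fails the run):
1. the keeper bar is swung clear of the platform (value of joint keeper above 1.35 rad), for 0.1 s.
2. the long blank lies on the platform between the guides, let go, and the platform has sunk under it (x of panel_center in the frame of lift_top between -0.013 and 0.013 m and y of panel_center in the frame of lift_top between -0.013 and 0.013 m and z of panel_center in the frame of lift_top between 0.014 and 0.026 m and angle between the x axis of panel_center and the x axis of lift_top, either way round below 0.12 rad and angle between panel_center's own z axis and vertical below 0.1 rad and contact force between the fingers and panel below 0.1 N and velocity of joint lift between -0.01 and 0.01 m/s and value of joint lift above 0.025 m), for 0.2 s.
3. the short blank lies centred on the long one, let go, and the platform has sunk further (x of panel_center in the frame of lift_top between -0.013 and 0.013 m and y of panel_center in the frame of lift_top between -0.013 and 0.013 m and z of panel_center in the frame of lift_top between 0.014 and 0.026 m and angle between the x axis of panel_center and the x axis of lift_top, either way round below 0.12 rad and angle between each of panel_center, corbel_center's own z axis and vertical below 0.1 rad and x of corbel_center in the frame of panel_center between -0.02 and 0.02 m and y of corbel_center in the frame of panel_center between -0.015 and 0.015 m and z of corbel_center in the frame of panel_center between 0.034 and 0.046 m and angle between the x axis of corbel_center and the x axis of panel_center, either way round below 0.17 rad and contact force between the fingers and corbel below 0.1 N and velocity of joint lift between -0.01 and 0.01 m/s and value of joint lift above 0.055 m), for 0.2 s.
At the end, for the whole second after the job is handed in: Long blank flat on the platform, within 13 mm of centre and 0.12 rad; short blank flat on it, within 20 mm along, 15 mm across and 0.17 rad; platform at rest, sunk over 55 mm; keeper at rest within 0.15 rad of its stop (x of panel_center in the frame of lift_top between -0.013 and 0.013 m and y of panel_center in the frame of lift_top between -0.013 and 0.013 m and z of panel_center in the frame of lift_top between 0.014 and 0.026 m and angle between the x axis of panel_center and the x axis of lift_top, either way round below 0.12 rad and angle between each of panel_center, corbel_center's own z axis and vertical below 0.1 rad and x of corbel_center in the frame of panel_center between -0.02 and 0.02 m and y of corbel_center in the frame of panel_center between -0.015 and 0.015 m and z of corbel_center in the frame of panel_center between 0.034 and 0.046 m and angle between the x axis of corbel_center and the x axis of panel_center, either way round below 0.17 rad and velocity of joint lift between -0.01 and 0.01 m/s and value of joint lift above 0.055 m and value of joint keeper below 0.15 rad and velocity of joint keeper between -0.05 and 0.05 rad/s); the robot touches nothing.
It fails at once if the platform is slammed down (sinking faster than 0.35 m/s) (velocity of joint lift above 0.35 m/s).
It fails at once if the mallet or a gouge is disturbed (moved more than 30 mm) (distance of any of mallet_center, gouge_wide, gouge_narrow from where it was at the start of the episode above 0.03 m).
It also fails if it takes over 67 s, if anything falls off the work surface, if the arm or the gripper's body presses on something with over 40 N, if the wrist force passes 120 N, or if a joint passes its speed limit or range.

ROBOT

A 6-joint arm with a two-finger parallel gripper is mounted at the origin on the work surface. World frame = base frame: x ahead of the robot, y to its left, z up, the work surface at z = 0. Lengths are in m, angles in rad, forces in N, time in s.
With the tool pointing down it reaches from about 0.425 to 0.95 m from the base axis. Payload 3.5 kg.
Tool frame: the origin (TCP) lies midway between the tips of the shut fingers; the grasp point (between the pads) lies 19 mm behind it; z points along the fingers, y is the line along which they close (so a half turn about z gives the same grasp; the last joint's range is limited). The gripper opens to 85 mm and grips with 20 to 120 N. Pads are 22 mm wide; open, the fingers measure 114 mm over their backs; the gripper's body (76 mm by 85 mm) begins 54 mm behind the grasp point. The pads swing forward as they close: fully open they stand 13 mm farther back than shut.
Start: joints at [1.198, 0.286, 1.577, -0, 1.279, -0.15], TCP at [0.149, 0.658, 0.231] pointing down, gripper open.
Joint ranges: [-2.77, 2.77], [-0.9, 2.22], [0.21, 2.48], [-1.53, 4.67], [0.24, 2.81], [-2.84, 2.84]. Speed limits (rad/s): [2.79, 2.79, 3.14, 3.14, 3.14, 3.14].

INTERFACE

Orientations are given as a unit quaternion [x, y, z, w].
In Python, from plant import * gives the robot as it stands.
- The arm moves only by the tool move_arm, never from a script. Its argument "moves" is a list of rows, each a list of 3 entries, a list of its own where there are three numbers: the opening, from 0 (shut) to 1 (fully open), then the shift along the tool's x, y, z in m, then the turn, a rotation vector about the tool's x, y, z in rad. A call has exactly 10 rows; each row shifts and turns the commanded pose from where the row before left it, along the tool's axes as they then stand; what a row does not reach is not made up. A row lasts 1/12 s, in which the tool goes at most 41.7 mm and 7.16 degrees, less where a joint would pass 70% of its speed; a pose out of reach is approached as far as the arm can. A call is refused whole if a number of a shift passes 0.0417 or a number of a turn 0.125, either way. A call with a gripper value outside its range is refused whole. The fingers move at their own pace and stop on an object; "grip_force" is the grip in N (left out, the last holds). Time passes only in rows, so rows that do not move let the fingers close, or fill a call up. It gives the time, the measured TCP pose, the force, the opening and the grip force at its end, in the units of the state.
- get_state(): the state, without advancing time (a new reading comes with each control period).
- read_camera(name): name is "scene" or "side" or "wrist"; returns the picture (384x512x3 uint8, red, green, blue); there is no depth.
- camera_params(name): a dict with "fx", "fy", "cx", "cy" (pixels), "rvec" (rotation vector, rad) and "tvec" (3), from world to camera coordinates, as OpenCV has them; the wrist camera has in their place "tool_from_camera" (4x4, takes a point from camera to tool coordinates, whose origin is the TCP and whose axes are the flange's). Camera axes: x right, y down, z forward; pixel columns grow to the right and rows downward; lengths in m; the calibration is good to about 2 mm. A picture is of the moment at which its call begins: read the wrist's pose just before it. camera_params takes no time and is no camera call.
- sign_off(): hands the job in; it is judged then, once.
The state is a dict: "time": time; "qpos": joint angles; "dq": joint speeds; "joint_efforts": joint torques, N m; "eef_pos": TCP position; "tcp_rot": TCP orientation; "contact_force": force on the tool from outside, world axes, zero at the start; "wrist_torque": the same for the moment, N m; "opening": opening from 0.0 (shut) to 1.0 (fully open); "finger_force": force on a finger pad.
Only numpy, scipy, OpenCV 4.12 (cv2) and the standard library are available. Lean on these libraries where they do the work, as an engineer would, in place of code of your own. Each camera call takes 0.05 s, during which the arm holds its last target. There are 200 camera calls.

## Working session

There is one attempt and no reset: what is moved stays moved. The work goes in short steps, Python scripts to look and compute and a tool call to move; the robot and the scene stay as the last step left them, time stands still between calls to the robot, and variables do not carry over. Pictures are saved under pics/ and viewed, at most 10 in all, crops included, and the job is handed in when it is done.

Besides the shell and the picture viewer there is one more tool, called as name([rows], argument=value, ...), one row to a line, values as JSON. move_arm: Moves the arm, as the interface text tells. Its arguments: {"type":"object","properties":{"moves":{"type":"array"},"grip_force":{"type":"number"}},"required":["moves"]}

```bash
mkdir -p pics; python3 - <<'E'
from plant import *
import cv2,numpy as np
s=get_state();print({k:np.round(v,3) for k,v in s.items()})
for n in("scene","side","wrist"):
    print(n,camera_params(n))
a=read_camera("scene");b=read_camera("side");
np.save("a.npy",a);np.save("b.npy",b)
cv2.imwrite("pics/scene0.png",a[...,::-1]);cv2.imwrite("pics/side0.png",b[...,::-1])
E
```

```text
{'time': np.float64(0.0), 'qpos': array([ 1.198,  0.287,  1.578, -0.   ,  1.279, -0.15 ]), 'dq': array([-0.   , -0.002, -0.001,  0.001,  0.002,  0.001]), 'joint_efforts': array([-0.0000e+00, -4.0597e+01, -2.9263e+01, -0.0000e+00,  6.0000e-03,
       -0.0000e+00]), 'eef_pos': array([0.149, 0.658, 0.23 ]), 'tcp_rot': array([ 0.111,  0.994, -0.001, -0.   ]), 'contact_force': array([ 0.377,  0.06 , -0.11 ]), 'wrist_torque': array([ 0.018, -0.035,  0.014]), 'finger_force': np.float64(0.0), 'opening': np.float64(0.998)}
scene {'fx': 417.18578531370514, 'fy': 417.18578531370514, 'cx': 261.07503871018986, 'cy': 195.6033655050784, 'rvec': array([ 1.70702325,  1.56923607, -0.83112768]), 'tvec': array([-0.06983857, -0.20599085,  1.75436266])}
side {'fx': 348.1932523951045, 'fy': 348.1932523951045, 'cx': 251.03255334872406, 'cy': 189.44738164205464, 'rvec': array([ 0.56896441, -2.78158635,  0.97144084]), 'tvec': array([0.54682016, 0.23697173, 0.88893793])}
wrist {'fx': 305.99986854462713, 'fy': 305.99986854462713, 'cx': 259.4627426292233, 'cy': 192.71087787442738, 'tool_from_camera': array([[ 8.72935561e-04, -9.60638959e-01, -2.77798539e-01,
         7.07026372e-02],
       [ 9.99999597e-01,  7.80551209e-04,  4.43153190e-04,
         1.15787478e-03],
       [-2.08874234e-04, -2.77798814e-01,  9.60639253e-01,
        -1.41351242e-01],
       [ 0.00000000e+00,  0.00000000e+00,  0.00000000e+00,
         1.00000000e+00]])}
```

View pics/scene0.png

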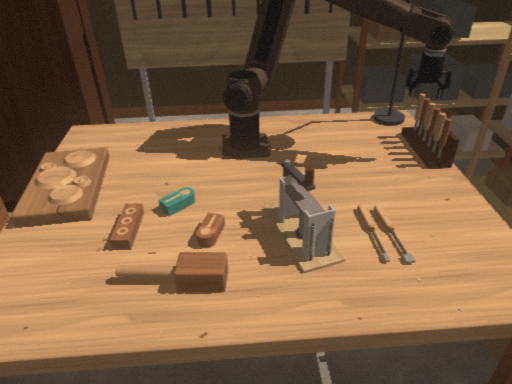

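View pics/side0.png

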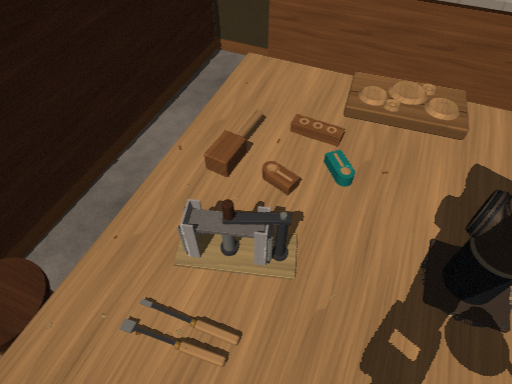

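```bash
cat > h.py <<'E'
from plant import *
import cv2,numpy as np
from scipy.spatial.transform import Rotation as R
def cam(n,s=None):
    p=camera_params(n);K=np.array([[p['fx'],0,p['cx']],[0,p['fy'],p['cy']],[0,0,1]])
    if 'rvec' in p:
        Rw=cv2.Rodrigues(p['rvec'])[0].T;return K,Rw,-Rw@p['tvec']
    s=s or get_state();T=p['tool_from_camera'];Rt=R.from_quat(s['tcp_rot']).as_matrix()
    return K,Rt@T[:3,:3],s['eef_pos']+Rt@T[:3,3]
def plane(c,uv,z):
    K,Rw,o=c;d=Rw@np.linalg.solve(K,[uv[0],uv[1],1]);return o+d*(z-o[2])/d[2]
def proj(c,P):
    K,Rw,o=c;q=K@(Rw.T@(np.array(P)-o));return q[:2]/q[2]
def two(ca,ua,cb,ub):
    A=[];B=[]
    for (K,Rw,o),u in((ca,ua),(cb,ub)):
        d=Rw@np.linalg.solve(K,[u[0],u[1],1]);d/=np.linalg.norm(d);M=np.eye(3)-np.outer(d,d);A.append(M);B.append(M@o)
    A=np.vstack(A);B=np.hstack(B);return np.linalg.lstsq(A,B,rcond=None)[0]
def show(n,img,box,k):
    x0,y0,x1,y1=box;c=cv2.resize(img[y0:y1,x0:x1],None,fx=k,fy=k,interpolation=cv2.INTER_CUBIC);cv2.imwrite(n,c[...,::-1]);return c
E
python3 - <<'E'
from h import *
a=np.load("a.npy");b=np.load("b.npy")
A=show("pics/t.png",a,(100,150,350,300),3)
B=show("pics/t.png",b,(165,100,365,290),3)
B=B[:, :]
cv2.imwrite("pics/crop1.png",A[...,::-1]);cv2.imwrite("pics/crop2.png",B[...,::-1])
sc,si=cam("scene"),cam("side")
for n,u,v in(("panel",(126,224),(318,128)),("corbel",(211,228),(281,177)),("knob",(309.5,176),(228,211))):
    print(n,two(sc,u,si,v),plane(sc,u,.04 if n!="knob" else .211),plane(si,v,.04 if n!="knob" else .211))
E
```

```text
panel [ 0.50842781 -0.39251964  0.02381243] [ 0.52992392 -0.38480427  0.04      ] [ 0.50519588 -0.37487032  0.04      ]
corbel [ 0.550397   -0.12803973  0.02269108] [ 0.57405588 -0.12413133  0.04      ] [ 0.5456262  -0.11657961  0.04      ]
knob [0.57882906 0.16515073 0.21031007] [0.58051597 0.16539357 0.211     ] [0.57840455 0.1648941  0.211     ]
```

View pics/crop1.png

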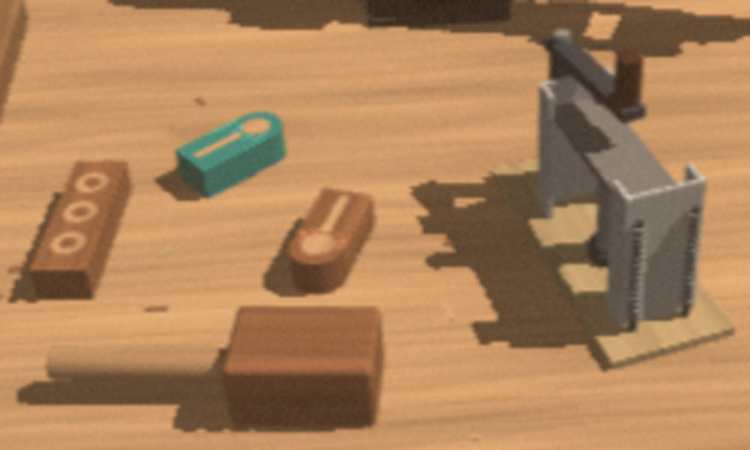

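View pics/crop2.png

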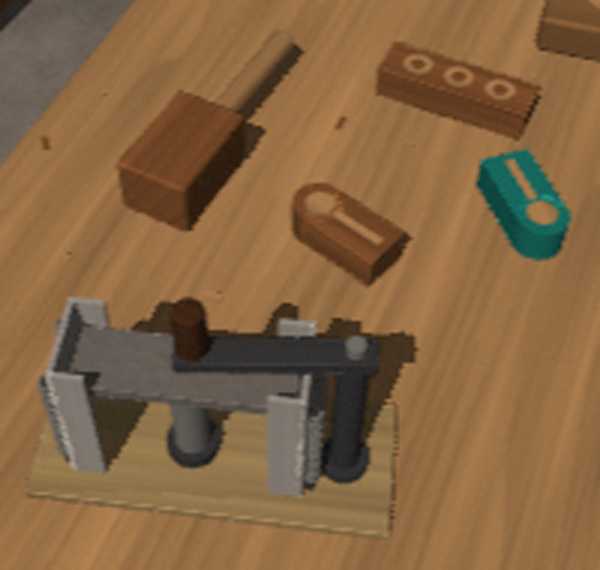

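```bash
python3 - <<'E'
from h import *
sc,si=cam("scene"),cam("side")
f=lambda p:np.array(p)/3+[100,150]
g=lambda p:np.array(p)/3+[165,100]
print("pivot",two(sc,f((560,38)),si,g((357,346))))
for p in((733,328),(607,363)):print("base sc",plane(sc,f(p),.012))
for p in((28,490),(389,529),(396,405)):print("base si",plane(si,g(p),.012))
# panel top corners: side & scene ; z .04
for p in((78,162),(128,162),(95,271),(32,268)):print("panel sc",plane(sc,f(p),.04))
for p in((397,44),(540,90),(520,113),(378,73)):print("panel si",plane(si,g(p),.04))
for p in((322,189),(374,195)):print("corb sc",plane(sc,f(p),.04))
for p in((408,234),(367,260)):print("corb si",plane(si,g(p),.04))
print("corb rosette", plane(sc,f((320,242)),.04),plane(si,g((322,203)),.04))
E
```

```text
pivot [0.46384997 0.11480613 0.1896103 ]
base sc [0.71484239 0.2517289  0.012     ]
base sc [0.74905079 0.12680533 0.012     ]
base si [0.70714892 0.24997229 0.012     ]
base si [0.40463058 0.16074728 0.012     ]
base si [0.43825035 0.04206399 0.012     ]
panel sc [ 0.42407244 -0.4044781   0.04      ]
panel sc [ 0.42942572 -0.3497987   0.04      ]
panel sc [ 0.60858938 -0.35389111  0.04      ]
panel sc [ 0.59826722 -0.41637264  0.04      ]
panel si [ 0.59334126 -0.41481903  0.04      ]
panel si [ 0.41727824 -0.40070762  0.04      ]
panel si [ 0.42867502 -0.35460393  0.04      ]
panel si [ 0.59707766 -0.35692748  0.04      ]
corb sc [ 0.49840732 -0.13735234  0.04      ]
corb sc [ 0.51401772 -0.08276731  0.04      ]
corb si [ 0.48826586 -0.13644974  0.04      ]
corb si [ 0.51512306 -0.08826101  0.04      ]
corb rosette [ 0.58536077 -0.1367865   0.04      ] [ 0.58376629 -0.14209401  0.04      ]
```

The scene view shows the long three-rosette blank at (126,224), the brown corbel at (211,228), the mallet at (203,270), and the stand with its knob at (310,176).

**Look-alikes considered**
- The large relief board at (68,185) could be taken for the long blank. I choose (126,224).
- The turquoise block at (177,201) could be taken for the corbel. I choose the brown one at (211,228).

The crops confirm both choices.

```bash
cat >> h.py <<'E'
import json
def yaw_y(M): return np.arctan2(M[1,1],M[0,1])
def plan(way,start=None):
    """way: rows-count, pos or None, y-yaw or None, opening -> prints calls of 10 rows in tool axes"""
    s=get_state();p,y=start if start else (s['eef_pos'].copy(),yaw_y(R.from_quat(s['tcp_rot']).as_matrix()))
    p=np.array(p,float);rows=[]
    for n,P,Y,o in way:
        p0,y0=p.copy(),y;P=p0 if P is None else np.array(P,float);Y=y0 if Y is None else Y
        for i in range(1,n+1):
            g=p0+(P-p0)*i/n;t=y0+(Y-y0)*i/n
            ey=np.array([np.cos(y),np.sin(y),0]);ez=np.array([0,0,-1.]);ex=np.cross(ey,ez)
            M=np.c_[ex,ey,ez];d=np.round(M.T@(g-p),3)+0.;w=round(-(t-y),2)+0.
            p=p+M@d;y=y-w;rows.append([o,[float(v) for v in d],[0,0,w]])
    while len(rows)%10:rows.append([rows[-1][0],[0,0,0],[0,0,0]])
    for i in range(0,len(rows),10):print(json.dumps(rows[i:i+10]).replace(' ','').replace('0.0,','0,').replace('0.0]','0]'))
    print("end",np.round(p,3),round(y,3))
E
python3 - <<'E'
from h import *
plan([(22,(.579,.165,.30),-1.159,.8)])
E
```

```text
[[0.8,[-0.024,-0.018,-0.003],[0,0,0.11]],[0.8,[-0.026,-0.014,-0.003],[0,0,0.12]],[0.8,[-0.027,-0.012,-0.004],[0,0,0.11]],[0.8,[-0.029,-0.008,-0.003],[0,0,0.12]],[0.8,[-0.029,-0.005,-0.003],[0,0,0.11]],[0.8,[-0.03,-0.002,-0.003],[0,0,0.11]],[0.8,[-0.029,0.001,-0.003],[0,0,0.12]],[0.8,[-0.03,0.005,-0.003],[0,0,0.11]],[0.8,[-0.028,0.008,-0.004],[0,0,0.12]],[0.8,[-0.028,0.012,-0.003],[0,0,0.11]]]
[[0.8,[-0.026,0.014,-0.003],[0,0,0.11]],[0.8,[-0.024,0.018,-0.003],[0,0,0.12]],[0.8,[-0.022,0.02,-0.003],[0,0,0.11]],[0.8,[-0.019,0.022,-0.004],[0,0,0.12]],[0.8,[-0.017,0.025,-0.003],[0,0,0.11]],[0.8,[-0.014,0.026,-0.003],[0,0,0.11]],[0.8,[-0.011,0.027,-0.003],[0,0,0.12]],[0.8,[-0.008,0.029,-0.003],[0,0,0.11]],[0.8,[-0.004,0.03,-0.003],[0,0,0.12]],[0.8,[-0.001,0.029,-0.004],[0,0,0.11]]]
[[0.8,[0.002,0.03,-0.003],[0,0,0.11]],[0.8,[0.006,0.029,-0.003],[0,0,0.12]],[0.8,[0,0,0],[0,0,0]],[0.8,[0,0,0],[0,0,0]],[0.8,[0,0,0],[0,0,0]],[0.8,[0,0,0],[0,0,0]],[0.8,[0,0,0],[0,0,0]],[0.8,[0,0,0],[0,0,0]],[0.8,[0,0,0],[0,0,0]],[0.8,[0,0,0],[0,0,0]]]
end [0.579 0.165 0.3  ] -1.162
```

move_arm([
  [0.8, [-0.024, -0.018, -0.003], [0, 0, 0.11]],
  [0.8, [-0.026, -0.014, -0.003], [0, 0, 0.12]],
  [0.8, [-0.027, -0.012, -0.004], [0, 0, 0.11]],
  [0.8, [-0.029, -0.008, -0.003], [0, 0, 0.12]],
  [0.8, [-0.029, -0.005, -0.003], [0, 0, 0.11]],
  [0.8, [-0.03, -0.002, -0.003], [0, 0, 0.11]],
  [0.8, [-0.029, 0.001, -0.003], [0, 0, 0.12]],
  [0.8, [-0.03, 0.005, -0.003], [0, 0, 0.11]],
  [0.8, [-0.028, 0.008, -0.004], [0, 0, 0.12]],
  [0.8, [-0.028, 0.012, -0.003], [0, 0, 0.11]],
], grip_force=30)

```text
time: 0.93
eef_pos: [0.3452, 0.4327, 0.2631]
tcp_rot: [0.632, 0.775, -0.0, -0.0]
contact_force: [0.1, 0.6, 0.1]
opening: 0.799
finger_force: 0.0
```

move_arm([
  [0.8, [-0.026, 0.014, -0.003], [0, 0, 0.11]],
  [0.8, [-0.024, 0.018, -0.003], [0, 0, 0.12]],
  [0.8, [-0.022, 0.02, -0.003], [0, 0, 0.11]],
  [0.8, [-0.019, 0.022, -0.004], [0, 0, 0.12]],
  [0.8, [-0.017, 0.025, -0.003], [0, 0, 0.11]],
  [0.8, [-0.014, 0.026, -0.003], [0, 0, 0.11]],
  [0.8, [-0.011, 0.027, -0.003], [0, 0, 0.12]],
  [0.8, [-0.008, 0.029, -0.003], [0, 0, 0.11]],
  [0.8, [-0.004, 0.03, -0.003], [0, 0, 0.12]],
  [0.8, [-0.001, 0.029, -0.004], [0, 0, 0.11]],
])

```text
time: 1.77
eef_pos: [0.5407, 0.2095, 0.2947]
tcp_rot: [0.95, 0.311, -0.001, -0.0]
contact_force: [0.5, 1.1, 0.1]
opening: 0.799
finger_force: 0.0
```

move_arm([
  [0.8, [0.002, 0.03, -0.003], [0, 0, 0.11]],
  [0.8, [0.006, 0.029, -0.003], [0, 0, 0.12]],
  [0.8, [0, 0, 0], [0, 0, 0]],
  [0.8, [0, 0, 0], [0, 0, 0]],
  [0.8, [0, 0, 0], [0, 0, 0]],
  [0.8, [0, 0, 0], [0, 0, 0]],
  [0.8, [0, 0, 0], [0, 0, 0]],
  [0.8, [0, 0, 0], [0, 0, 0]],
  [0.8, [0, 0, 0], [0, 0, 0]],
  [0.8, [0, 0, 0], [0, 0, 0]],
])

```text
time: 2.6
eef_pos: [0.5792, 0.1665, 0.3014]
tcp_rot: [0.979, 0.203, 0.0, 0.0]
contact_force: [0.4, -0.1, 0.2]
opening: 0.796
finger_force: 0.0
```

```bash
python3 - <<'E'
from h import *
s=get_state();w=read_camera("wrist");np.save("w1.npy",w);print(s['time'],s['eef_pos'],s['tcp_rot'],s['qpos'])
c=cam("wrist",s);print("knob proj",proj(c,(.579,.165,.236)),"pivot",proj(c,(.464,.115,.19)))
for nm,e in(("bay corner",[(x,y) for x in(-.097,.097) for y in(-.034,.034)]),):
  for x,y in e:
    a=.278;print(proj(c,(.594+x*np.cos(a)-y*np.sin(a),.152+x*np.sin(a)+y*np.cos(a),.165)))
cv2.imwrite("pics/w1.png",cv2.resize(w,(768,576))[...,::-1])
E
```

```text
2.6 [0.57918431 0.16649863 0.30144533] [9.79081727e-01 2.03467359e-01 8.07421659e-05 9.31766431e-06] [ 1.11702450e-01  8.22949752e-02  1.68334802e+00 -3.59473850e-06
  1.37578714e+00  1.27270334e+00]
knob proj [262.67467479 208.97374365] pivot [261.76454862 315.33170315]
[299.70734066 271.39735138]
[233.48729676 263.49257027]
[338.3354972   69.38796752]
[258.6886038   57.88008816]
```

View pics/w1.png

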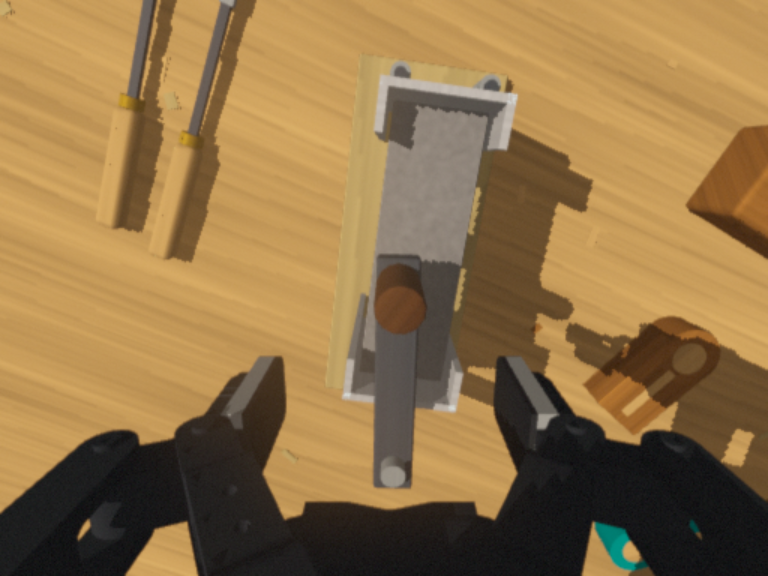

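The wrist view shows the keeper knob top at about (400,313), the pivot at (393,471), and the bay rims at about (390,92), (505,103), (352,392) and (450,404), all as predicted.

```bash
python3 - <<'E'
from h import *
s=get_state();c=cam("wrist",s)
k=plane(c,np.array((400,312))/1.5,.236);p=plane(c,np.array((393,471))/1.5,.19);print(k,p,np.hypot(*(k-p)[:2]))
p=np.array([.464,.115]);th=np.arctan2(*(k[:2]-p)[::-1]);print(th)
P=lambda t,z:(p[0]+.125*np.cos(t),p[1]+.125*np.sin(t),z)
way=[(3,P(th,.265),th-np.pi/2,.8),(4,P(th,.198),None,.8),(3,None,None,.4)]
t1=.278+1.68;n=26
ts=np.linspace(th,t1,n+1)[1:]
way+=[(1,P(t,.198),t-np.pi/2,.4) for t in ts]+[(3,None,None,.4)]
plan(way)
E
```

```text
[0.58091588 0.16255908 0.236     ] [0.46558769 0.11531506 0.19      ] 0.12462980065553031
0.38633780315991556
[[0.8,[0,0.001,0.012],[0,0,0.01]],[0.8,[-0.001,0.002,0.012],[0,0,0.01]],[0.8,[0,0.001,0.012],[0,0,0]],[0.8,[0,0,0.017],[0,0,0]],[0.8,[0,0,0.017],[0,0,0]],[0.8,[0,0,0.017],[0,0,0]],[0.8,[0,0,0.016],[0,0,0]],[0.4,[0,0,0],[0,0,0]],[0.4,[0,0,0],[0,0,0]],[0.4,[0,0,0],[0,0,0]]]
[[0.4,[0,-0.007,0],[0,0,-0.06]],[0.4,[-0.001,-0.008,0],[0,0,-0.06]],[0.4,[0,-0.008,0],[0,0,-0.06]],[0.4,[0,-0.007,0],[0,0,-0.06]],[0.4,[0,-0.008,0],[0,0,-0.06]],[0.4,[0,-0.007,0],[0,0,-0.06]],[0.4,[-0.001,-0.008,0],[0,0,-0.06]],[0.4,[0,-0.007,0],[0,0,-0.06]],[0.4,[0,-0.008,0],[0,0,-0.06]],[0.4,[0,-0.007,0],[0,0,-0.06]]]
[[0.4,[-0.001,-0.008,0],[0,0,-0.06]],[0.4,[0,-0.008,0],[0,0,-0.06]],[0.4,[0,-0.007,0],[0,0,-0.06]],[0.4,[0,-0.008,0],[0,0,-0.06]],[0.4,[-0.001,-0.007,0],[0,0,-0.06]],[0.4,[0,-0.008,0],[0,0,-0.06]],[0.4,[0,-0.007,0],[0,0,-0.06]],[0.4,[0,-0.008,0],[0,0,-0.06]],[0.4,[-0.001,-0.007,0],[0,0,-0.07]],[0.4,[0,-0.008,0],[0,0,-0.06]]]
[[0.4,[0,-0.007,0],[0,0,-0.06]],[0.4,[0,-0.008,0],[0,0,-0.06]],[0.4,[0,-0.008,0],[0,0,-0.06]],[0.4,[-0.001,-0.007,0],[0,0,-0.06]],[0.4,[0,-0.008,0],[0,0,-0.06]],[0.4,[0,-0.007,0],[0,0,-0.06]],[0.4,[0,0,0],[0,0,0]],[0.4,[0,0,0],[0,0,0]],[0.4,[0,0,0],[0,0,0]],[0.4,[0,0,0],[0,0,0]]]
end [0.417 0.231 0.198] 0.389
```

move_arm([
  [0.8, [0, 0.001, 0.012], [0, 0, 0.01]],
  [0.8, [-0.001, 0.002, 0.012], [0, 0, 0.01]],
  [0.8, [0, 0.001, 0.012], [0, 0, 0]],
  [0.8, [0, 0, 0.017], [0, 0, 0]],
  [0.8, [0, 0, 0.017], [0, 0, 0]],
  [0.8, [0, 0, 0.017], [0, 0, 0]],
  [0.8, [0, 0, 0.016], [0, 0, 0]],
  [0.4, [0, 0, 0], [0, 0, 0]],
  [0.4, [0, 0, 0], [0, 0, 0]],
  [0.4, [0, 0, 0], [0, 0, 0]],
])

```text
time: 3.48
eef_pos: [0.5803, 0.1618, 0.1984]
tcp_rot: [0.981, 0.193, 0.0, 0.0]
contact_force: [0.2, 0.1, 0.3]
opening: 0.406
finger_force: 0.0
```

move_arm([
  [0.4, [0, -0.007, 0], [0, 0, -0.06]],
  [0.4, [-0.001, -0.008, 0], [0, 0, -0.06]],
  [0.4, [0, -0.008, 0], [0, 0, -0.06]],
  [0.4, [0, -0.007, 0], [0, 0, -0.06]],
  [0.4, [0, -0.008, 0], [0, 0, -0.06]],
  [0.4, [0, -0.007, 0], [0, 0, -0.06]],
  [0.4, [-0.001, -0.008, 0], [0, 0, -0.06]],
  [0.4, [0, -0.007, 0], [0, 0, -0.06]],
  [0.4, [0, -0.008, 0], [0, 0, -0.06]],
  [0.4, [0, -0.007, 0], [0, 0, -0.06]],
])

```text
time: 4.32
eef_pos: [0.5341, 0.2194, 0.2002]
tcp_rot: [0.88, 0.476, 0.002, 0.001]
contact_force: [1.4, -0.5, -0.9]
opening: 0.4
finger_force: 0.5
```

move_arm([
  [0.4, [-0.001, -0.008, 0], [0, 0, -0.06]],
  [0.4, [0, -0.008, 0], [0, 0, -0.06]],
  [0.4, [0, -0.007, 0], [0, 0, -0.06]],
  [0.4, [0, -0.008, 0], [0, 0, -0.06]],
  [0.4, [-0.001, -0.007, 0], [0, 0, -0.06]],
  [0.4, [0, -0.008, 0], [0, 0, -0.06]],
  [0.4, [0, -0.007, 0], [0, 0, -0.06]],
  [0.4, [0, -0.008, 0], [0, 0, -0.06]],
  [0.4, [-0.001, -0.007, 0], [0, 0, -0.07]],
  [0.4, [0, -0.008, 0], [0, 0, -0.06]],
])

```text
time: 5.15
eef_pos: [0.4622, 0.2399, 0.2003]
tcp_rot: [0.696, 0.718, 0.002, 0.001]
contact_force: [0.2, -0.4, 0.2]
opening: 0.401
finger_force: 0.5
```

move_arm([
  [0.4, [0, -0.007, 0], [0, 0, -0.06]],
  [0.4, [0, -0.008, 0], [0, 0, -0.06]],
  [0.4, [0, -0.008, 0], [0, 0, -0.06]],
  [0.4, [-0.001, -0.007, 0], [0, 0, -0.06]],
  [0.4, [0, -0.008, 0], [0, 0, -0.06]],
  [0.4, [0, -0.007, 0], [0, 0, -0.06]],
  [0.4, [0, 0, 0], [0, 0, 0]],
  [0.4, [0, 0, 0], [0, 0, 0]],
  [0.4, [0, 0, 0], [0, 0, 0]],
  [0.4, [0, 0, 0], [0, 0, 0]],
])

```text
time: 5.98
eef_pos: [0.4178, 0.2308, 0.1988]
tcp_rot: [0.558, 0.83, 0.0, 0.0]
contact_force: [-0.1, 0.3, 0.0]
opening: 0.4
finger_force: 0.0
```

```bash
python3 - <<'E'
from h import *
plan([(2,None,None,.8),(4,(.418,.231,.30),None,.8),(15,(.545,.137,.34),-1.293,.9),(9,None,None,.9)])
E
```

```text
[[0.8,[0,0,0],[0,0,0]],[0.8,[0,0,0],[0,0,0]],[0.8,[0,0,-0.025],[0,0,0]],[0.8,[0,0,-0.026],[0,0,0]],[0.8,[0,0,-0.025],[0,0,0]],[0.8,[0,0,-0.025],[0,0,0]],[0.9,[-0.009,0.005,-0.003],[0,0,0.11]],[0.9,[-0.008,0.007,-0.002],[0,0,0.11]],[0.9,[-0.008,0.007,-0.003],[0,0,0.12]],[0.9,[-0.006,0.008,-0.003],[0,0,0.11]]]
[[0.9,[-0.006,0.009,-0.002],[0,0,0.11]],[0.9,[-0.005,0.01,-0.003],[0,0,0.11]],[0.9,[-0.003,0.01,-0.003],[0,0,0.11]],[0.9,[-0.003,0.01,-0.002],[0,0,0.12]],[0.9,[-0.001,0.01,-0.003],[0,0,0.11]],[0.9,[0,0.011,-0.003],[0,0,0.11]],[0.9,[0.001,0.01,-0.002],[0,0,0.11]],[0.9,[0.002,0.011,-0.003],[0,0,0.11]],[0.9,[0.003,0.01,-0.003],[0,0,0.12]],[0.9,[0.005,0.009,-0.002],[0,0,0.11]]]
[[0.9,[0.005,0.009,-0.003],[0,0,0.11]],[0.9,[0,0,0],[0,0,0]],[0.9,[0,0,0],[0,0,0]],[0.9,[0,0,0],[0,0,0]],[0.9,[0,0,0],[0,0,0]],[0.9,[0,0,0],[0,0,0]],[0.9,[0,0,0],[0,0,0]],[0.9,[0,0,0],[0,0,0]],[0.9,[0,0,0],[0,0,0]],[0.9,[0,0,0],[0,0,0]]]
end [0.545 0.137 0.34 ] -1.293
```

move_arm([
  [0.8, [0, 0, 0], [0, 0, 0]],
  [0.8, [0, 0, 0], [0, 0, 0]],
  [0.8, [0, 0, -0.025], [0, 0, 0]],
  [0.8, [0, 0, -0.026], [0, 0, 0]],
  [0.8, [0, 0, -0.025], [0, 0, 0]],
  [0.8, [0, 0, -0.025], [0, 0, 0]],
  [0.9, [-0.009, 0.005, -0.003], [0, 0, 0.11]],
  [0.9, [-0.008, 0.007, -0.002], [0, 0, 0.11]],
  [0.9, [-0.008, 0.007, -0.003], [0, 0, 0.12]],
  [0.9, [-0.006, 0.008, -0.003], [0, 0, 0.11]],
])

```text
time: 6.82
eef_pos: [0.4512, 0.2058, 0.3105]
tcp_rot: [0.731, 0.683, -0.0, 0.0]
contact_force: [0.3, -0.1, 0.2]
opening: 0.903
finger_force: 0.0
```

move_arm([
  [0.9, [-0.006, 0.009, -0.002], [0, 0, 0.11]],
  [0.9, [-0.005, 0.01, -0.003], [0, 0, 0.11]],
  [0.9, [-0.003, 0.01, -0.003], [0, 0, 0.11]],
  [0.9, [-0.003, 0.01, -0.002], [0, 0, 0.12]],
  [0.9, [-0.001, 0.01, -0.003], [0, 0, 0.11]],
  [0.9, [0, 0.011, -0.003], [0, 0, 0.11]],
  [0.9, [0.001, 0.01, -0.002], [0, 0, 0.11]],
  [0.9, [0.002, 0.011, -0.003], [0, 0, 0.11]],
  [0.9, [0.003, 0.01, -0.003], [0, 0, 0.12]],
  [0.9, [0.005, 0.009, -0.002], [0, 0, 0.11]],
])

```text
time: 7.65
eef_pos: [0.5368, 0.1433, 0.3364]
tcp_rot: [0.982, 0.19, -0.0, 0.0]
contact_force: [0.5, -0.2, -0.1]
opening: 0.902
finger_force: 0.0
```

move_arm([
  [0.9, [0.005, 0.009, -0.003], [0, 0, 0.11]],
  [0.9, [0, 0, 0], [0, 0, 0]],
  [0.9, [0, 0, 0], [0, 0, 0]],
  [0.9, [0, 0, 0], [0, 0, 0]],
  [0.9, [0, 0, 0], [0, 0, 0]],
  [0.9, [0, 0, 0], [0, 0, 0]],
  [0.9, [0, 0, 0], [0, 0, 0]],
  [0.9, [0, 0, 0], [0, 0, 0]],
  [0.9, [0, 0, 0], [0, 0, 0]],
  [0.9, [0, 0, 0], [0, 0, 0]],
])

```text
time: 8.48
eef_pos: [0.5442, 0.1374, 0.3394]
tcp_rot: [0.99, 0.139, 0.0, 0.0]
contact_force: [0.0, 0.1, -0.2]
opening: 0.898
finger_force: 0.0
```

```bash
python3 - <<'E'
from h import *
s=get_state();w=read_camera("wrist");np.save("w2.npy",w);c=cam("wrist",s);print(s['time'],s['eef_pos'])
a=.278;S=lambda x,y,z:(.594+x*np.cos(a)-y*np.sin(a),.152+x*np.sin(a)+y*np.cos(a),z)
q=[proj(c,S(x,y,.165)) for x in(-.097,.097) for y in(-.034,.034)]
print(np.round(q,1));x0=int(min(p[0] for p in q))-60;y0=int(min(p[1] for p in q))-20
x0=max(x0,0);y0=max(y0,0);print(x0,y0)
show("pics/w2.png",w,(x0,y0,x0+200,y0+200),3)
E
```

```text
8.4833 [0.54420728 0.13743185 0.3393546 ]
[[291.1 214.5]
 [229.1 214.3]
 [297.5  16.2]
 [223.7  16. ]]
163 0
```

View pics/w2.png

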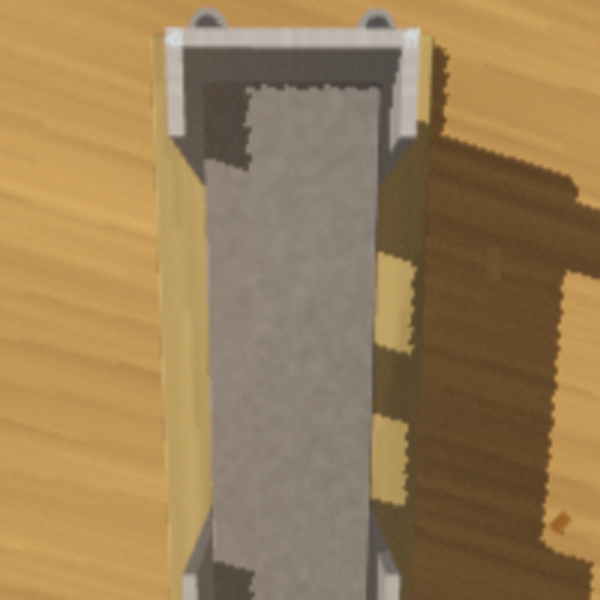

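The inner rim corners at (184,48) and (401,48) match the stand model to about 1 mm. Next is the long blank.

```bash
python3 - <<'E'
from h import *
plan([(16,(.511,-.385,.22),-1.618,1.0),(4,None,None,1.0)],((.545,.137,.34),-1.293))
E
```

```text
[[1.0,[-0.011,0.031,0.008],[0,0,0.02]],[1.0,[-0.01,0.031,0.007],[0,0,0.02]],[1.0,[-0.01,0.031,0.008],[0,0,0.02]],[1.0,[-0.009,0.031,0.007],[0,0,0.02]],[1.0,[-0.009,0.032,0.008],[0,0,0.02]],[1.0,[-0.008,0.032,0.007],[0,0,0.02]],[1.0,[-0.007,0.032,0.007],[0,0,0.02]],[1.0,[-0.006,0.032,0.008],[0,0,0.02]],[1.0,[-0.006,0.032,0.007],[0,0,0.02]],[1.0,[-0.006,0.032,0.008],[0,0,0.02]]]
[[1.0,[-0.004,0.032,0.007],[0,0,0.02]],[1.0,[-0.004,0.033,0.008],[0,0,0.02]],[1.0,[-0.004,0.032,0.007],[0,0,0.02]],[1.0,[-0.002,0.033,0.008],[0,0,0.02]],[1.0,[-0.002,0.033,0.007],[0,0,0.02]],[1.0,[-0.002,0.032,0.008],[0,0,0.02]],[1.0,[0,0,0],[0,0,0]],[1.0,[0,0,0],[0,0,0]],[1.0,[0,0,0],[0,0,0]],[1.0,[0,0,0],[0,0,0]]]
end [ 0.511 -0.385  0.22 ] -1.613
```

move_arm([
  [1.0, [-0.011, 0.031, 0.008], [0, 0, 0.02]],
  [1.0, [-0.01, 0.031, 0.007], [0, 0, 0.02]],
  [1.0, [-0.01, 0.031, 0.008], [0, 0, 0.02]],
  [1.0, [-0.009, 0.031, 0.007], [0, 0, 0.02]],
  [1.0, [-0.009, 0.032, 0.008], [0, 0, 0.02]],
  [1.0, [-0.008, 0.032, 0.007], [0, 0, 0.02]],
  [1.0, [-0.007, 0.032, 0.007], [0, 0, 0.02]],
  [1.0, [-0.006, 0.032, 0.008], [0, 0, 0.02]],
  [1.0, [-0.006, 0.032, 0.007], [0, 0, 0.02]],
  [1.0, [-0.006, 0.032, 0.008], [0, 0, 0.02]],
])

```text
time: 9.37
eef_pos: [0.5228, -0.1906, 0.2643]
tcp_rot: [0.999, 0.039, 0.0, 0.0]
contact_force: [0.6, 0.1, 0.7]
opening: 1.005
finger_force: 0.0
```

move_arm([
  [1.0, [-0.004, 0.032, 0.007], [0, 0, 0.02]],
  [1.0, [-0.004, 0.033, 0.008], [0, 0, 0.02]],
  [1.0, [-0.004, 0.032, 0.007], [0, 0, 0.02]],
  [1.0, [-0.002, 0.033, 0.008], [0, 0, 0.02]],
  [1.0, [-0.002, 0.033, 0.007], [0, 0, 0.02]],
  [1.0, [-0.002, 0.032, 0.008], [0, 0, 0.02]],
  [1.0, [0, 0, 0], [0, 0, 0]],
  [1.0, [0, 0, 0], [0, 0, 0]],
  [1.0, [0, 0, 0], [0, 0, 0]],
  [1.0, [0, 0, 0], [0, 0, 0]],
])

```text
time: 10.2
eef_pos: [0.5111, -0.3835, 0.2198]
tcp_rot: [1.0, -0.02, 0.0, 0.0]
contact_force: [0.6, 0.8, 0.3]
opening: 1.004
finger_force: 0.0
```

```bash
python3 - <<'E'
from h import *
s=get_state();w=read_camera("wrist");np.save("w3.npy",w);c=cam("wrist",s);print(s['time'],s['eef_pos'],proj(c,(.511,-.385,.04)))
cv2.imwrite("pics/w3.png",w[...,::-1])
E
```

```text
10.2 [ 0.51106539 -0.38349757  0.21984677] [261.93610705 172.80289966]
```

View pics/w3.png

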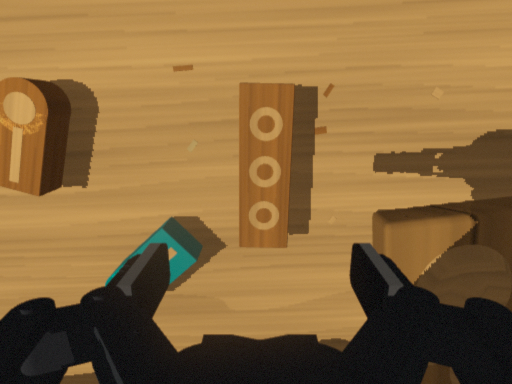

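```bash
python3 - <<'E'
from h import *
s=get_state();c=cam("wrist",s)
q=np.array([plane(c,u,.04)[:2] for u in((239.5,83),(294.5,83.5),(288,247.5),(239.5,248))]);print(q,q.mean(0))
d=(q[0]+q[1]-q[2]-q[3])/2;print("len",np.hypot(*d),"yaw",np.arctan2(d[1],d[0]),"w",np.hypot(*(q[0]-q[1])),np.hypot(*(q[2]-q[3])))
r=[plane(c,u,.04)[:2] for u in((266,124),(265,172),(264,215.5))];print(r)
E
```

```text
[[ 0.60279508 -0.36596104]
 [ 0.6002173  -0.42040174]
 [ 0.42201194 -0.4116682 ]
 [ 0.42354866 -0.3557598 ]] [ 0.51214324 -0.3884477 ]
len 0.17897646843866877 yaw -0.05292210672105935 w 0.05450170085922027 0.05592951360332914
[array([ 0.56209766, -0.39089024]), array([ 0.51185514, -0.38816802]), array([ 0.46230707, -0.38537855])]
```

```bash
python3 - <<'E'
from h import *
plan([(7,(.512,-.388,.03),-1.625,1.0),(3,(.512,-.388,.013),None,1.0),(10,None,None,.3)],((.511,-.385,.22),-1.613))
E
```

```text
[[1.0,[0,0,0.027],[0,0,0]],[1.0,[0,0.001,0.027],[0,0,0]],[1.0,[0,0,0.027],[0,0,0.01]],[1.0,[0.001,0.001,0.028],[0,0,0]],[1.0,[0,0,0.027],[0,0,0]],[1.0,[0,0.001,0.027],[0,0,0]],[1.0,[0,0,0.027],[0,0,0]],[1.0,[0,0,0.006],[0,0,0]],[1.0,[0,0,0.005],[0,0,0]],[1.0,[0,0,0.006],[0,0,0]]]
[[0.3,[0,0,0],[0,0,0]],[0.3,[0,0,0],[0,0,0]],[0.3,[0,0,0],[0,0,0]],[0.3,[0,0,0],[0,0,0]],[0.3,[0,0,0],[0,0,0]],[0.3,[0,0,0],[0,0,0]],[0.3,[0,0,0],[0,0,0]],[0.3,[0,0,0],[0,0,0]],[0.3,[0,0,0],[0,0,0]],[0.3,[0,0,0],[0,0,0]]]
end [ 0.512 -0.388  0.013] -1.623
```

move_arm([
  [1.0, [0, 0, 0.027], [0, 0, 0]],
  [1.0, [0, 0.001, 0.027], [0, 0, 0]],
  [1.0, [0, 0, 0.027], [0, 0, 0.01]],
  [1.0, [0.001, 0.001, 0.028], [0, 0, 0]],
  [1.0, [0, 0, 0.027], [0, 0, 0]],
  [1.0, [0, 0.001, 0.027], [0, 0, 0]],
  [1.0, [0, 0, 0.027], [0, 0, 0]],
  [1.0, [0, 0, 0.006], [0, 0, 0]],
  [1.0, [0, 0, 0.005], [0, 0, 0]],
  [1.0, [0, 0, 0.006], [0, 0, 0]],
], grip_force=50)

```text
time: 11.08
eef_pos: [0.5127, -0.3877, 0.0138]
tcp_rot: [1.0, -0.025, 0.001, 0.001]
contact_force: [-0.7, 0.2, 0.0]
opening: 0.998
finger_force: 0.0
```

move_arm([
  [0.3, [0, 0, 0], [0, 0, 0]],
  [0.3, [0, 0, 0], [0, 0, 0]],
  [0.3, [0, 0, 0], [0, 0, 0]],
  [0.3, [0, 0, 0], [0, 0, 0]],
  [0.3, [0, 0, 0], [0, 0, 0]],
  [0.3, [0, 0, 0], [0, 0, 0]],
  [0.3, [0, 0, 0], [0, 0, 0]],
  [0.3, [0, 0, 0], [0, 0, 0]],
  [0.3, [0, 0, 0], [0, 0, 0]],
  [0.3, [0, 0, 0], [0, 0, 0]],
])

```text
time: 11.92
eef_pos: [0.5127, -0.3887, 0.0146]
tcp_rot: [1.0, -0.026, 0.001, 0.001]
contact_force: [0.9, 0.4, 6.0]
opening: 0.646
finger_force: 57.7
```

```bash
python3 - <<'E'
from h import *
plan([(9,(.53,-.30,.27),-1.55,.3),(14,(.594,.152,.27),-1.293,.3),(3,None,None,.3),(4,None,None,.3)],((.512,-.388,.013),-1.623))
E
```

```text
[[0.3,[0.001,-0.01,-0.029],[0,0,-0.01]],[0.3,[0.002,-0.01,-0.028],[0,0,-0.01]],[0.3,[0.002,-0.01,-0.029],[0,0,0]],[0.3,[0.001,-0.009,-0.028],[0,0,-0.01]],[0.3,[0.002,-0.01,-0.029],[0,0,-0.01]],[0.3,[0.002,-0.01,-0.028],[0,0,-0.01]],[0.3,[0.002,-0.01,-0.029],[0,0,-0.01]],[0.3,[0.002,-0.01,-0.028],[0,0,0]],[0.3,[0.002,-0.009,-0.029],[0,0,-0.01]],[0.3,[0.005,-0.032,0],[0,0,-0.02]]]
[[0.3,[0.006,-0.032,0],[0,0,-0.02]],[0.3,[0.006,-0.032,0],[0,0,-0.02]],[0.3,[0.008,-0.032,0],[0,0,-0.01]],[0.3,[0.007,-0.032,0],[0,0,-0.02]],[0.3,[0.008,-0.032,0],[0,0,-0.02]],[0.3,[0.009,-0.031,0],[0,0,-0.02]],[0.3,[0.009,-0.031,0],[0,0,-0.02]],[0.3,[0.01,-0.031,0],[0,0,-0.02]],[0.3,[0.01,-0.031,0],[0,0,-0.02]],[0.3,[0.012,-0.031,0],[0,0,-0.01]]]
[[0.3,[0.011,-0.031,0],[0,0,-0.02]],[0.3,[0.012,-0.03,0],[0,0,-0.02]],[0.3,[0.013,-0.03,0],[0,0,-0.02]],[0.3,[0,0,0],[0,0,0]],[0.3,[0,0,0],[0,0,0]],[0.3,[0,0,0],[0,0,0]],[0.3,[0,0,0],[0,0,0]],[0.3,[0,0,0],[0,0,0]],[0.3,[0,0,0],[0,0,0]],[0.3,[0,0,0],[0,0,0]]]
end [0.594 0.152 0.27 ] -1.293
```

move_arm([
  [0.3, [0.001, -0.01, -0.029], [0, 0, -0.01]],
  [0.3, [0.002, -0.01, -0.028], [0, 0, -0.01]],
  [0.3, [0.002, -0.01, -0.029], [0, 0, 0]],
  [0.3, [0.001, -0.009, -0.028], [0, 0, -0.01]],
  [0.3, [0.002, -0.01, -0.029], [0, 0, -0.01]],
  [0.3, [0.002, -0.01, -0.028], [0, 0, -0.01]],
  [0.3, [0.002, -0.01, -0.029], [0, 0, -0.01]],
  [0.3, [0.002, -0.01, -0.028], [0, 0, 0]],
  [0.3, [0.002, -0.009, -0.029], [0, 0, -0.01]],
  [0.3, [0.005, -0.032, 0], [0, 0, -0.02]],
])

```text
time: 12.75
eef_pos: [0.5352, -0.2714, 0.2762]
tcp_rot: [1.0, 0.018, 0.004, 0.005]
contact_force: [1.7, -1.0, -1.8]
opening: 0.648
finger_force: 56.6
```

move_arm([
  [0.3, [0.006, -0.032, 0], [0, 0, -0.02]],
  [0.3, [0.006, -0.032, 0], [0, 0, -0.02]],
  [0.3, [0.008, -0.032, 0], [0, 0, -0.01]],
  [0.3, [0.007, -0.032, 0], [0, 0, -0.02]],
  [0.3, [0.008, -0.032, 0], [0, 0, -0.02]],
  [0.3, [0.009, -0.031, 0], [0, 0, -0.02]],
  [0.3, [0.009, -0.031, 0], [0, 0, -0.02]],
  [0.3, [0.01, -0.031, 0], [0, 0, -0.02]],
  [0.3, [0.01, -0.031, 0], [0, 0, -0.02]],
  [0.3, [0.012, -0.031, 0], [0, 0, -0.01]],
])

```text
time: 13.58
eef_pos: [0.5785, 0.0574, 0.2676]
tcp_rot: [0.994, 0.11, -0.002, -0.0]
contact_force: [1.5, -0.0, -2.0]
opening: 0.641
finger_force: 56.6
```

move_arm([
  [0.3, [0.011, -0.031, 0], [0, 0, -0.02]],
  [0.3, [0.012, -0.03, 0], [0, 0, -0.02]],
  [0.3, [0.013, -0.03, 0], [0, 0, -0.02]],
  [0.3, [0, 0, 0], [0, 0, 0]],
  [0.3, [0, 0, 0], [0, 0, 0]],
  [0.3, [0, 0, 0], [0, 0, 0]],
  [0.3, [0, 0, 0], [0, 0, 0]],
  [0.3, [0, 0, 0], [0, 0, 0]],
  [0.3, [0, 0, 0], [0, 0, 0]],
  [0.3, [0, 0, 0], [0, 0, 0]],
])

```text
time: 14.42
eef_pos: [0.5932, 0.1518, 0.2694]
tcp_rot: [0.99, 0.138, -0.0, 0.0]
contact_force: [0.6, -0.2, -2.8]
opening: 0.643
finger_force: 56.6
```

```bash
python3 - <<'E'
from h import *
s=get_state();w=read_camera("wrist");np.save("w4.npy",w);b=read_camera("side");M=R.from_quat(s['tcp_rot']).as_matrix()
print(s['time'],s['eef_pos'],yaw_y(M),M[:,2],s['contact_force'],s['wrist_torque'],s['opening'])
cv2.imwrite("pics/w4.png",np.hstack([w,cv2.resize(b[120:312,140:332],(384,384))])[...,::-1][:, 100:])
E
```

```text
14.4167 [0.59323755 0.15184346 0.26936012] -1.2934212668851042 [-1.75708620e-05 -4.98215323e-05 -9.99999999e-01] [ 0.60946677 -0.161307   -2.84008336] [-0.01842467  0.02390947 -0.03375744] 0.6427636376388154
```

View pics/w4.png

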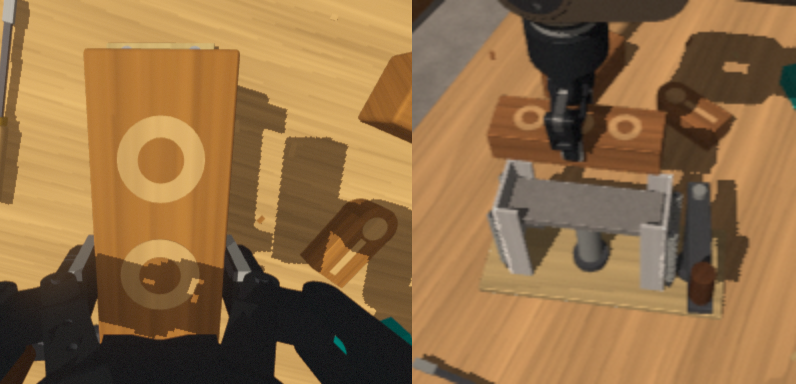

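```bash
python3 - <<'E'
from h import *
s=get_state();c=cam("wrist",s);z=s['eef_pos'][2]+.0254
a=.278;ex=np.array([np.cos(a),np.sin(a)]);ey=np.array([-ex[1],ex[0]])
for n,u in(("farL",(184.5,49.5)),("farR",(339,51)),("ring1",(261,159)),("ring2",(260,274))):
    p=plane(c,u,z)[:2]-[.594,.152];print(n,np.round([p@ex,p@ey],4))
E
```

```text
farL [0.0886 0.0276]
farR [ 0.0882 -0.0262]
ring1 [0.0502 0.0009]
ring2 [0.0007 0.0012]
```

move_arm([
  [0.3, [0, 0.001, 0.025], [0, 0, 0]],
  [0.3, [0, 0, 0.025], [0, 0, 0]],
  [0.3, [0, 0, 0.025], [0, 0, 0]],
  [0.3, [0, 0, 0.02], [0, 0, 0]],
  [0.3, [0, 0, 0.005], [0, 0, 0]],
  [0.3, [0, 0, 0.004], [0, 0, 0]],
  [0.3, [0, 0, 0.004], [0, 0, 0]],
  [0.3, [0, 0, 0.004], [0, 0, 0]],
  [0.3, [0, 0, 0.004], [0, 0, 0]],
  [0.3, [0, 0, 0.004], [0, 0, 0]],
])

```text
time: 15.35
eef_pos: [0.5946, 0.1519, 0.1508]
tcp_rot: [0.99, 0.139, 0.002, 0.0]
contact_force: [0.9, 0.2, -1.7]
opening: 0.645
finger_force: 56.7
```

```bash
python3 - <<'E'
from h import *
s=get_state();print(s['eef_pos'],s['contact_force'],s['wrist_torque'])
E
```

```text
[0.59463884 0.1519067  0.1507862 ] [ 0.87063695  0.24599497 -1.66827604] [-0.03656029 -0.11990502  0.00982707]
```

move_arm([
  [0.3, [0, 0, 0.004], [0, 0, 0]],
  [0.3, [0, 0, 0.004], [0, 0, 0]],
  [0.3, [0, 0, 0.004], [0, 0, 0]],
  [0.3, [0, 0, 0], [0, 0, 0]],
  [0.8, [0, 0, 0], [0, 0, 0]],
  [0.95, [0, 0, 0], [0, 0, 0]],
  [0.95, [0, 0, 0], [0, 0, 0]],
  [0.95, [0, 0, 0], [0, 0, 0]],
  [0.95, [0, 0, 0], [0, 0, 0]],
  [0.95, [0, 0, 0], [0, 0, 0]],
])

```text
time: 16.18
eef_pos: [0.5935, 0.1518, 0.1376]
tcp_rot: [0.99, 0.139, 0.0, -0.0]
contact_force: [-0.5, 0.5, -1.0]
opening: 0.951
finger_force: 0.0
```

```bash
python3 - <<'E'
from h import *
s=get_state();M=R.from_quat(s['tcp_rot']).as_matrix();print(s['eef_pos'],M[:,2],s['finger_force'])
plan([(5,(.594,.152,.27),-1.293,.95),(10,(.548,-.125,.24),-1.906,1.0),(5,None,None,1.0)],((.594,.152,.134),-1.293))
E
```

```text
[0.59353989 0.15182758 0.13757802] [ 2.81543898e-04  5.17145066e-05 -9.99999959e-01] 0.0
[[0.95,[0,0,-0.027],[0,0,0]],[0.95,[0,0,-0.027],[0,0,0]],[0.95,[0,0,-0.028],[0,0,0]],[0.95,[0,0,-0.027],[0,0,0]],[0.95,[0,0,-0.027],[0,0,0]],[1.0,[-0.012,0.025,0.003],[0,0,0.06]],[1.0,[-0.01,0.026,0.003],[0,0,0.06]],[1.0,[-0.009,0.027,0.003],[0,0,0.06]],[1.0,[-0.008,0.027,0.003],[0,0,0.07]],[1.0,[-0.005,0.028,0.003],[0,0,0.06]]]
[[1.0,[-0.004,0.028,0.003],[0,0,0.06]],[1.0,[-0.002,0.028,0.003],[0,0,0.06]],[1.0,[0,0.028,0.003],[0,0,0.06]],[1.0,[0.001,0.028,0.003],[0,0,0.06]],[1.0,[0.003,0.028,0.003],[0,0,0.06]],[1.0,[0,0,0],[0,0,0]],[1.0,[0,0,0],[0,0,0]],[1.0,[0,0,0],[0,0,0]],[1.0,[0,0,0],[0,0,0]],[1.0,[0,0,0],[0,0,0]]]
end [ 0.548 -0.125  0.24 ] -1.903
```

move_arm([
  [0.95, [0, 0, -0.01], [0, 0, 0]],
  [0.95, [0, 0, -0.027], [0, 0, 0]],
  [0.95, [0, 0, -0.028], [0, 0, 0]],
  [0.95, [0, 0, -0.035], [0, 0, 0]],
  [0.95, [0, 0, -0.036], [0, 0, 0]],
  [0.95, [0, 0, 0], [0, 0, 0]],
  [0.95, [0, 0, 0], [0, 0, 0]],
  [0.95, [0, 0, 0], [0, 0, 0]],
  [0.95, [0, 0, 0], [0, 0, 0]],
  [0.95, [0, 0, 0], [0, 0, 0]],
])

```text
time: 17.02
eef_pos: [0.5926, 0.1517, 0.2713]
tcp_rot: [0.99, 0.139, -0.002, -0.0]
contact_force: [0.6, 0.5, 0.0]
opening: 0.954
finger_force: 0.0
```

```bash
python3 - <<'E'
from h import *
s=get_state();w=read_camera("wrist");np.save("w5.npy",w);c=cam("wrist",s);print(s['time'],s['eef_pos'])
cv2.imwrite("pics/w5.png",w[...,::-1])
a=.278;ex=np.array([np.cos(a),np.sin(a),0]);ey=np.array([-ex[1],ex[0],0])
for x in(0,.05,.09):print(proj(c,np.array([.594,.152,.135])+x*ex),x)
E
```

```text
17.0167 [0.5925745  0.15172034 0.27128391]
[260.85727811 181.13419719] 0
[261.02371205 126.52504658] 0.05
[261.16980756  78.58920185] 0.09
```

View pics/w5.png

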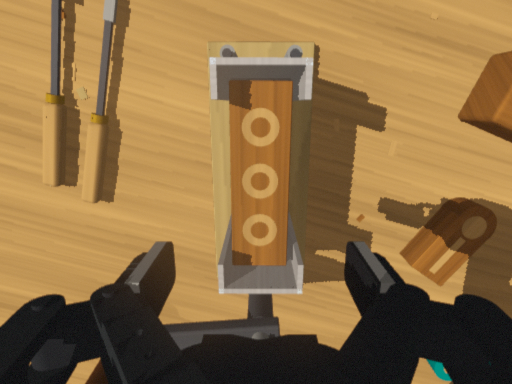

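The wrist view shows the long blank seated, with its rings at (261,127), (260,181) and (259,230). That is centred and sunk about 45 mm. Next is the corbel.

move_arm([
  [1.0, [-0.012, 0.025, 0.003], [0, 0, 0.06]],
  [1.0, [-0.01, 0.026, 0.003], [0, 0, 0.06]],
  [1.0, [-0.009, 0.027, 0.003], [0, 0, 0.06]],
  [1.0, [-0.008, 0.027, 0.003], [0, 0, 0.07]],
  [1.0, [-0.005, 0.028, 0.003], [0, 0, 0.06]],
  [1.0, [-0.004, 0.028, 0.003], [0, 0, 0.06]],
  [1.0, [-0.002, 0.028, 0.003], [0, 0, 0.06]],
  [1.0, [0, 0.028, 0.003], [0, 0, 0.06]],
  [1.0, [0.001, 0.028, 0.003], [0, 0, 0.06]],
  [1.0, [0.003, 0.028, 0.003], [0, 0, 0.06]],
])

```text
time: 17.9
eef_pos: [0.5466, -0.1267, 0.2421]
tcp_rot: [0.986, -0.166, -0.001, -0.0]
contact_force: [0.7, -0.6, 0.0]
opening: 0.992
finger_force: 0.0
```

move_arm([
  [1.0, [0, 0, 0], [0, 0, 0]],
  [1.0, [0, 0, 0], [0, 0, 0]],
  [1.0, [0, 0, 0], [0, 0, 0]],
  [1.0, [0, 0, 0], [0, 0, 0]],
  [1.0, [0, 0, 0], [0, 0, 0]],
  [1.0, [0, 0, 0], [0, 0, 0]],
  [1.0, [0, 0, 0], [0, 0, 0]],
  [1.0, [0, 0, 0], [0, 0, 0]],
  [1.0, [0, 0, 0], [0, 0, 0]],
  [1.0, [0, 0, 0], [0, 0, 0]],
])

```text
time: 18.73
eef_pos: [0.5475, -0.1254, 0.2434]
tcp_rot: [0.986, -0.165, 0.0, -0.0]
contact_force: [0.2, 0.6, 0.1]
opening: 1.0
finger_force: 0.0
```

```bash
python3 - <<'E'
from h import *
s=get_state();w=read_camera("wrist");np.save("w6.npy",w);print(s['time'],s['eef_pos'])
show("pics/w6.png",w,(160,60,360,260),3)
E
```

```text
18.7333 [ 0.54748424 -0.12540304  0.2433818 ]
```

View pics/w6.png

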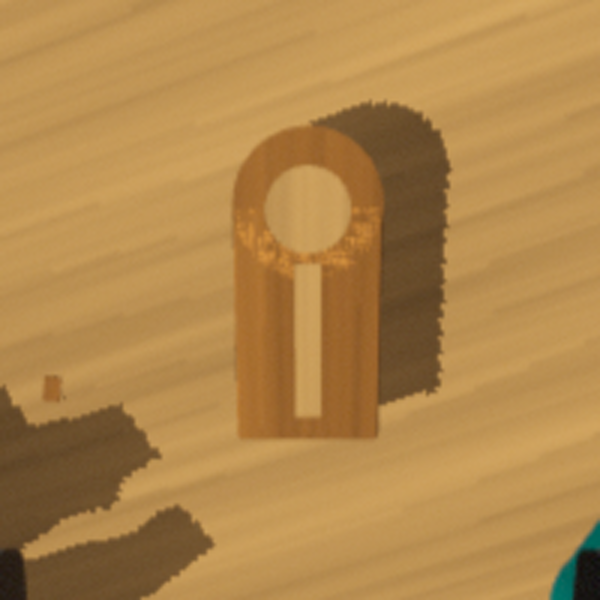

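```bash
python3 - <<'E'
from h import *
s=get_state();c=cam("wrist",s);g=lambda u:plane(c,np.array(u)/3+[160,60],.04)[:2]
t,l,r=g((309,126)),g((239,437)),g((378,437));m=(l+r)/2;d=t-m;ctr=(t+m)/2
yaw=np.arctan2(d[1],d[0]);print(np.hypot(*d),np.hypot(*(l-r)),ctr,yaw)
yy=yaw-np.pi/2;P=tuple(ctr)
st=(tuple(s['eef_pos']),yaw_y(R.from_quat(s['tcp_rot']).as_matrix()))
plan([(7,P+(.03,),yy,1.0),(3,P+(.013,),None,1.0),(8,None,None,.3),(2,None,None,.3),
 (9,P+(.25,),yy,.3),(12,(.594,.152,.25),-1.293,.3),(9,None,None,.3)],((.548,-.125,.24),-1.903))
E
```

```text
0.11801661889575078 0.055014568068593867 [ 0.55934406 -0.13250313] -0.3286461770889586
[[1.0,[0.002,0,0.03],[0,0,0]],[1.0,[0.002,0.001,0.03],[0,0,0]],[1.0,[0.002,0,0.03],[0,0,0]],[1.0,[0.002,0.001,0.03],[0,0,0]],[1.0,[0.001,0,0.03],[0,0,0]],[1.0,[0.002,0.001,0.03],[0,0,0]],[1.0,[0.002,0,0.03],[0,0,0]],[1.0,[0,0,0.006],[0,0,0]],[1.0,[0,0,0.005],[0,0,0]],[1.0,[0,0,0.006],[0,0,0]]]
[[0.3,[0,0,0],[0,0,0]],[0.3,[0,0,0],[0,0,0]],[0.3,[0,0,0],[0,0,0]],[0.3,[0,0,0],[0,0,0]],[0.3,[0,0,0],[0,0,0]],[0.3,[0,0,0],[0,0,0]],[0.3,[0,0,0],[0,0,0]],[0.3,[0,0,0],[0,0,0]],[0.3,[0,0,0],[0,0,0]],[0.3,[0,0,0],[0,0,0]]]
[[0.3,[0,0,-0.026],[0,0,0]],[0.3,[0,0,-0.027],[0,0,0]],[0.3,[0,0,-0.026],[0,0,0]],[0.3,[0,0,-0.026],[0,0,0]],[0.3,[0,0,-0.027],[0,0,0]],[0.3,[0,0,-0.026],[0,0,0]],[0.3,[0,0,-0.026],[0,0,0]],[0.3,[0,0,-0.027],[0,0,0]],[0.3,[0,0,-0.026],[0,0,0]],[0.3,[-0.005,-0.023,0],[0,0,-0.05]]]
[[0.3,[-0.004,-0.024,0],[0,0,-0.05]],[0.3,[-0.002,-0.024,0],[0,0,-0.05]],[0.3,[-0.002,-0.023,0],[0,0,-0.05]],[0.3,[0,-0.024,0],[0,0,-0.05]],[0.3,[0.001,-0.024,0],[0,0,-0.05]],[0.3,[0.002,-0.024,0],[0,0,-0.06]],[0.3,[0.003,-0.023,0],[0,0,-0.05]],[0.3,[0.005,-0.024,0],[0,0,-0.05]],[0.3,[0.006,-0.023,0],[0,0,-0.05]],[0.3,[0.007,-0.023,0],[0,0,-0.05]]]
[[0.3,[0.008,-0.022,0],[0,0,-0.05]],[0.3,[0,0,0],[0,0,0]],[0.3,[0,0,0],[0,0,0]],[0.3,[0,0,0],[0,0,0]],[0.3,[0,0,0],[0,0,0]],[0.3,[0,0,0],[0,0,0]],[0.3,[0,0,0],[0,0,0]],[0.3,[0,0,0],[0,0,0]],[0.3,[0,0,0],[0,0,0]],[0.3,[0,0,0],[0,0,0]]]
end [0.594 0.152 0.25 ] -1.293
```

move_arm([
  [1.0, [0.002, 0, 0.03], [0, 0, 0]],
  [1.0, [0.002, 0.001, 0.03], [0, 0, 0]],
  [1.0, [0.002, 0, 0.03], [0, 0, 0]],
  [1.0, [0.002, 0.001, 0.03], [0, 0, 0]],
  [1.0, [0.001, 0, 0.03], [0, 0, 0]],
  [1.0, [0.002, 0.001, 0.03], [0, 0, 0]],
  [1.0, [0.002, 0, 0.03], [0, 0, 0]],
  [1.0, [0, 0, 0.006], [0, 0, 0]],
  [1.0, [0, 0, 0.005], [0, 0, 0]],
  [1.0, [0, 0, 0.006], [0, 0, 0]],
])

```text
time: 19.62
eef_pos: [0.5598, -0.1331, 0.0173]
tcp_rot: [0.986, -0.165, 0.001, 0.0]
contact_force: [-0.3, -0.3, 1.7]
opening: 1.001
finger_force: 0.0
```

move_arm([
  [0.3, [0, 0, 0], [0, 0, 0]],
  [0.3, [0, 0, 0], [0, 0, 0]],
  [0.3, [0, 0, 0], [0, 0, 0]],
  [0.3, [0, 0, 0], [0, 0, 0]],
  [0.3, [0, 0, 0], [0, 0, 0]],
  [0.3, [0, 0, 0], [0, 0, 0]],
  [0.3, [0, 0, 0], [0, 0, 0]],
  [0.3, [0, 0, 0], [0, 0, 0]],
  [0.3, [0, 0, 0], [0, 0, 0]],
  [0.3, [0, 0, 0], [0, 0, 0]],
])

```text
time: 20.45
eef_pos: [0.5603, -0.1332, 0.0185]
tcp_rot: [0.986, -0.165, 0.002, 0.0]
contact_force: [-0.7, -0.2, 7.2]
opening: 0.641
finger_force: 56.6
```

move_arm([
  [0.3, [0, 0, -0.026], [0, 0, 0]],
  [0.3, [0, 0, -0.027], [0, 0, 0]],
  [0.3, [0, 0, -0.026], [0, 0, 0]],
  [0.3, [0, 0, -0.026], [0, 0, 0]],
  [0.3, [0, 0, -0.027], [0, 0, 0]],
  [0.3, [0, 0, -0.026], [0, 0, 0]],
  [0.3, [0, 0, -0.026], [0, 0, 0]],
  [0.3, [0, 0, -0.027], [0, 0, 0]],
  [0.3, [0, 0, -0.026], [0, 0, 0]],
  [0.3, [-0.005, -0.023, 0], [0, 0, -0.05]],
])

```text
time: 21.28
eef_pos: [0.5638, -0.1128, 0.2602]
tcp_rot: [0.99, -0.141, 0.005, 0.002]
contact_force: [1.0, -0.8, 0.2]
opening: 0.641
finger_force: 55.8
```

move_arm([
  [0.3, [-0.004, -0.024, 0], [0, 0, -0.05]],
  [0.3, [-0.002, -0.024, 0], [0, 0, -0.05]],
  [0.3, [-0.002, -0.023, 0], [0, 0, -0.05]],
  [0.3, [0, -0.024, 0], [0, 0, -0.05]],
  [0.3, [0.001, -0.024, 0], [0, 0, -0.05]],
  [0.3, [0.002, -0.024, 0], [0, 0, -0.06]],
  [0.3, [0.003, -0.023, 0], [0, 0, -0.05]],
  [0.3, [0.005, -0.024, 0], [0, 0, -0.05]],
  [0.3, [0.006, -0.023, 0], [0, 0, -0.05]],
  [0.3, [0.007, -0.023, 0], [0, 0, -0.05]],
])

```text
time: 22.12
eef_pos: [0.5895, 0.1292, 0.2525]
tcp_rot: [0.993, 0.115, -0.001, 0.0]
contact_force: [-0.0, -0.9, -1.3]
opening: 0.644
finger_force: 55.7
```

move_arm([
  [0.3, [0.008, -0.022, 0], [0, 0, -0.05]],
  [0.3, [0, 0, 0], [0, 0, 0]],
  [0.3, [0, 0, 0], [0, 0, 0]],
  [0.3, [0, 0, 0], [0, 0, 0]],
  [0.3, [0, 0, 0], [0, 0, 0]],
  [0.3, [0, 0, 0], [0, 0, 0]],
  [0.3, [0, 0, 0], [0, 0, 0]],
  [0.3, [0, 0, 0], [0, 0, 0]],
  [0.3, [0, 0, 0], [0, 0, 0]],
  [0.3, [0, 0, 0], [0, 0, 0]],
])

```text
time: 22.95
eef_pos: [0.593, 0.1511, 0.2534]
tcp_rot: [0.99, 0.139, 0.0, 0.0]
contact_force: [-0.2, -0.1, -1.1]
opening: 0.644
finger_force: 55.7
```

```bash
python3 - <<'E'
from h import *
s=get_state();w=read_camera("wrist");np.save("w7.npy",w);c=cam("wrist",s);M=R.from_quat(s['tcp_rot']).as_matrix()
print(s['time'],s['eef_pos'],yaw_y(M),s['contact_force'],s['opening'])
a=.278;ex=np.array([np.cos(a),np.sin(a),0]);z=s['eef_pos'][2]+.026
for x in(-.06,0,.06):print(proj(c,np.array([.594,.152,z])+x*ex))
cv2.imwrite("pics/w7.png",w[...,::-1])
E
```

```text
22.95 [0.59298256 0.15107027 0.25337536] -1.2924762968202526 [-0.17602497 -0.067906   -1.09458662] 0.6435832766645639
[260.19839522 385.63316822]
[260.46076418 274.91725569]
[260.80024586 131.6608863 ]
```

View pics/w7.png

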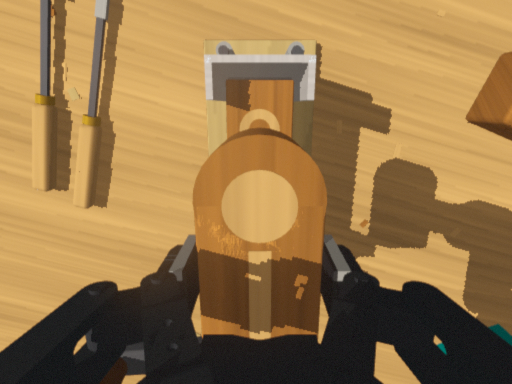

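move_arm([
  [0.3, [0, 0, 0.02], [0, 0, 0]],
  [0.3, [0, 0, 0.02], [0, 0, 0]],
  [0.3, [0, 0, 0.02], [0, 0, 0]],
  [0.3, [0, 0, 0.02], [0, 0, 0]],
  [0.3, [0, 0, 0.004], [0, 0, 0]],
  [0.3, [0, 0, 0.004], [0, 0, 0]],
  [0.3, [0, 0, 0.004], [0, 0, 0]],
  [0.3, [0, 0, 0.004], [0, 0, 0]],
  [0.3, [0, 0, 0.004], [0, 0, 0]],
  [0.3, [0, 0, 0.004], [0, 0, 0]],
])

```text
time: 23.83
eef_pos: [0.5936, 0.1514, 0.1502]
tcp_rot: [0.99, 0.139, 0.001, 0.0]
contact_force: [-1.7, -1.2, 5.9]
opening: 0.642
finger_force: 56.9
```

move_arm([
  [0.3, [0, 0, 0.004], [0, 0, 0]],
  [0.3, [0, 0, 0.004], [0, 0, 0]],
  [0.3, [0, 0, 0.002], [0, 0, 0]],
  [0.3, [0, 0, 0], [0, 0, 0]],
  [0.3, [0, 0, 0], [0, 0, 0]],
  [0.3, [0, 0, 0], [0, 0, 0]],
  [0.3, [0, 0, 0], [0, 0, 0]],
  [0.3, [0, 0, 0], [0, 0, 0]],
  [0.3, [0, 0, 0], [0, 0, 0]],
  [0.3, [0, 0, 0], [0, 0, 0]],
])

```text
time: 24.67
eef_pos: [0.5928, 0.1514, 0.1393]
tcp_rot: [0.99, 0.139, -0.0, 0.0]
contact_force: [-0.9, -0.4, -1.3]
opening: 0.643
finger_force: 55.8
```

```bash
python3 - <<'E'
from h import *
s=get_state();w=read_camera("wrist");c=cam("wrist",s)
print(s['eef_pos'],s['contact_force'],s['wrist_torque'],s['opening'])
cv2.imwrite("pics/w8.png",w[...,::-1])
E
```

```text
[0.59284653 0.15139925 0.13933842] [-0.85762284 -0.39454921 -1.30609641] [ 0.01084468  0.00334899 -0.02923744] 0.6434724069219342
```

move_arm([
  [0.3, [0, 0, 0.003], [0, 0, 0]],
  [0.3, [0, 0, 0.003], [0, 0, 0]],
  [0.3, [0, 0, 0], [0, 0, 0]],
  [0.75, [0, 0, 0], [0, 0, 0]],
  [0.95, [0, 0, 0], [0, 0, 0]],
  [0.95, [0, 0, 0], [0, 0, 0]],
  [0.95, [0, 0, 0], [0, 0, 0]],
  [0.95, [0, 0, 0], [0, 0, 0]],
  [0.95, [0, 0, 0], [0, 0, 0]],
  [0.95, [0, 0, 0], [0, 0, 0]],
])

```text
time: 25.55
eef_pos: [0.593, 0.1514, 0.1334]
tcp_rot: [0.99, 0.139, 0.0, -0.0]
contact_force: [0.1, 0.3, 0.1]
opening: 0.953
finger_force: 0.0
```

move_arm([
  [0.95, [0, 0, -0.01], [0, 0, 0]],
  [0.95, [0, 0, -0.03], [0, 0, 0]],
  [0.95, [0, 0, -0.03], [0, 0, 0]],
  [0.95, [0, 0, -0.033], [0, 0, 0]],
  [0.95, [0, 0, -0.033], [0, 0, 0]],
  [0.95, [0, 0, 0], [0, 0, 0]],
  [0.95, [0, 0, 0], [0, 0, 0]],
  [0.95, [0, 0, 0], [0, 0, 0]],
  [0.95, [0, 0, 0], [0, 0, 0]],
  [0.95, [0, 0, 0], [0, 0, 0]],
])

```text
time: 26.38
eef_pos: [0.592, 0.1513, 0.2672]
tcp_rot: [0.99, 0.139, -0.002, -0.0]
contact_force: [0.1, 0.6, 0.2]
opening: 0.951
finger_force: 0.0
```

```bash
python3 - <<'E'
from h import *
s=get_state();w=read_camera("wrist");np.save("w9.npy",w);c=cam("wrist",s);print(s['time'],s['eef_pos'],s['contact_force'])
cv2.imwrite("pics/w9.png",w[...,::-1])
a=.278;ex=np.array([np.cos(a),np.sin(a),0]);ey=np.array([-ex[1],ex[0],0])
# pale rosette/groove blobs on the stack tops
hsv=cv2.cvtColor(w,cv2.COLOR_RGB2HSV)
x0,y0,x1,y1=200,60,320,290
g=hsv[y0:y1,x0:x1]
m=((g[...,0]<25)&(g[...,1]<150)&(g[...,2]>120)).astype('uint8')*255
n,l,st,ct=cv2.connectedComponentsWithStats(m)
for i in range(1,n):
    if st[i,4]>60:print(st[i]+[x0,y0,0,0,0],ct[i]+[x0,y0])
for x in(.09,.06,.032,0,-.06):
    print(x,proj(c,np.array([.594,.152,.145])+x*ex),proj(c,np.array([.594,.152,.105])+x*ex))
# knob in world from side/scene by dark-brown mask
for n_ in("scene","side"):
    im=read_camera(n_);np.save(n_+"9.npy",im)
E
```

```text
26.3833 [0.5920023  0.1512635  0.26723461] [0.07776431 0.60986323 0.23862491]
[ 200   60  114  230 6930] [222.4023088  164.98585859]
[244 109  32  11 146] [258.05479452 113.79452055]
[ 242  134   36   36 1029] [259.65792031 151.65500486]
[255 175  11  62 648] [259.73765432 205.19753086]
[289 238  31  52 505] [299.2950495 271.6970297]
0.09 [260.89491668  76.35581187] [260.74491928  79.92747857]
0.06 [260.78890242 114.70416631] [260.65707322 113.1618662 ]
0.032 [260.6960959  148.27490693] [260.57952395 142.50071986]
0 [260.5966147  184.26006879] [260.49571754 174.2068052 ]
-0.06 [260.4268024  245.68597664] [260.35101157 228.95273905]
```

```bash
python3 - <<'E'
from h import *
si=cam("side");p=np.array([.464,.115])
b=np.load("side9.npy");sc=cam("scene")
k=plane(si,(286,259),.220)[:2];th=np.arctan2(*(k-p)[::-1]);print(k,np.hypot(*(k-p)),th)
for nm,c in(("side",si),("scene",sc)):
    im=np.load(nm+"9.npy");u=proj(c,(.4224,.233,.211)).astype(int)
    h=cv2.cvtColor(im[u[1]-22:u[1]+23,u[0]-22:u[0]+23],cv2.COLOR_RGB2HSV).astype(int)
    m=((h[...,0]<12)&(h[...,1]>90)&(h[...,2]<110)&(h[...,2]>25)).astype('uint8')
    n,l,st,ct=cv2.connectedComponentsWithStats(m);i=1+st[1:,4].argmax();print(nm,u,st[i],ct[i]+u-22)
E
```

```text
[0.41874652 0.23028771] 0.12385125688773085 1.944843482115393
side [283 261] [ 17  11  13  23 189] [284.35978836 260.95238095]
scene [322 147] [9 0 2 2 3] [309.33333333 125.66666667]
```

```bash
python3 - <<'E'
from h import *
p=np.array([.464,.115]);P=lambda t,z:(p[0]+.125*np.cos(t),p[1]+.125*np.sin(t),z)
t0=1.92;t1=.285
way=[(16,P(t0,.29),t0-np.pi/2,.8),(4,None,None,.8),(5,P(t0,.197),None,.8),(5,None,None,.4)]
way+=[(1,P(t,.197),t-np.pi/2,.4) for t in np.linspace(t0,t1,28)[1:]]+[(3,None,None,.4)]
way+=[(3,None,None,.8),(5,P(t1,.31),None,.8),(2,None,None,.8)]
plan(way,((.594,.152,.268),-1.293))
E
```

```text
[[0.8,[-0.009,-0.008,-0.001],[0,0,-0.1]],[0.8,[-0.008,-0.008,-0.002],[0,0,-0.11]],[0.8,[-0.007,-0.01,-0.001],[0,0,-0.1]],[0.8,[-0.007,-0.01,-0.002],[0,0,-0.1]],[0.8,[-0.005,-0.011,-0.001],[0,0,-0.1]],[0.8,[-0.004,-0.011,-0.001],[0,0,-0.11]],[0.8,[-0.003,-0.012,-0.002],[0,0,-0.1]],[0.8,[-0.001,-0.011,-0.001],[0,0,-0.1]],[0.8,[-0.001,-0.012,-0.001],[0,0,-0.1]],[0.8,[0.001,-0.012,-0.002],[0,0,-0.11]]]
[[0.8,[0.002,-0.012,-0.001],[0,0,-0.1]],[0.8,[0.003,-0.011,-0.001],[0,0,-0.1]],[0.8,[0.005,-0.011,-0.002],[0,0,-0.1]],[0.8,[0.005,-0.011,-0.001],[0,0,-0.11]],[0.8,[0.007,-0.01,-0.002],[0,0,-0.1]],[0.8,[0.007,-0.009,-0.001],[0,0,-0.1]],[0.8,[0,0,0],[0,0,0]],[0.8,[0,0,0],[0,0,0]],[0.8,[0,0,0],[0,0,0]],[0.8,[0,0,0],[0,0,0]]]
[[0.8,[0,0,0.019],[0,0,0]],[0.8,[0,0,0.018],[0,0,0]],[0.8,[0,0,0.019],[0,0,0]],[0.8,[0,0,0.018],[0,0,0]],[0.8,[0,0,0.019],[0,0,0]],[0.4,[0,0,0],[0,0,0]],[0.4,[0,0,0],[0,0,0]],[0.4,[0,0,0],[0,0,0]],[0.4,[0,0,0],[0,0,0]],[0.4,[0,0,0],[0,0,0]]]
[[0.4,[0,0.007,0],[0,0,0.06]],[0.4,[0,0.008,0],[0,0,0.06]],[0.4,[0,0.008,0],[0,0,0.06]],[0.4,[-0.001,0.007,0],[0,0,0.06]],[0.4,[0,0.
[... 330 characters left out ...]
.008,0],[0,0,0.06]],[0.4,[-0.001,0.007,0],[0,0,0.06]],[0.4,[0,0.008,0],[0,0,0.06]],[0.4,[0,0.008,0],[0,0,0.06]],[0.4,[0,0.007,0],[0,0,0.06]]]
[[0.4,[0,0.008,0],[0,0,0.06]],[0.4,[-0.001,0.007,0],[0,0,0.06]],[0.4,[0,0.008,0],[0,0,0.06]],[0.4,[0,0.007,0],[0,0,0.06]],[0.4,[0,0.008,0],[0,0,0.06]],[0.4,[-0.001,0.008,0],[0,0,0.06]],[0.4,[0,0.007,0],[0,0,0.06]],[0.4,[0,0,0],[0,0,0]],[0.4,[0,0,0],[0,0,0]],[0.4,[0,0,0],[0,0,0]]]
[[0.8,[0,0,0],[0,0,0]],[0.8,[0,0,0],[0,0,0]],[0.8,[0,0,0],[0,0,0]],[0.8,[0,0,-0.023],[0,0,0]],[0.8,[0,0,-0.022],[0,0,0]],[0.8,[0,0,-0.023],[0,0,0]],[0.8,[0,0,-0.022],[0,0,0]],[0.8,[0,0,-0.023],[0,0,0]],[0.8,[0,0,0],[0,0,0]],[0.8,[0,0,0],[0,0,0]]]
end [0.584 0.15  0.31 ] -1.283
```

move_arm([
  [0.8, [-0.009, -0.008, -0.001], [0, 0, -0.1]],
  [0.8, [-0.008, -0.008, -0.002], [0, 0, -0.11]],
  [0.8, [-0.007, -0.01, -0.001], [0, 0, -0.1]],
  [0.8, [-0.007, -0.01, -0.002], [0, 0, -0.1]],
  [0.8, [-0.005, -0.011, -0.001], [0, 0, -0.1]],
  [0.8, [-0.004, -0.011, -0.001], [0, 0, -0.11]],
  [0.8, [-0.003, -0.012, -0.002], [0, 0, -0.1]],
  [0.8, [-0.001, -0.011, -0.001], [0, 0, -0.1]],
  [0.8, [-0.001, -0.012, -0.001], [0, 0, -0.1]],
  [0.8, [0.001, -0.012, -0.002], [0, 0, -0.11]],
])

```text
time: 27.37
eef_pos: [0.4841, 0.2015, 0.2827]
tcp_rot: [0.792, 0.611, -0.001, -0.0]
contact_force: [0.7, -0.2, -0.4]
opening: 0.801
finger_force: 0.0
```

move_arm([
  [0.8, [0.002, -0.012, -0.001], [0, 0, -0.1]],
  [0.8, [0.003, -0.011, -0.001], [0, 0, -0.1]],
  [0.8, [0.005, -0.011, -0.002], [0, 0, -0.1]],
  [0.8, [0.005, -0.011, -0.001], [0, 0, -0.11]],
  [0.8, [0.007, -0.01, -0.002], [0, 0, -0.1]],
  [0.8, [0.007, -0.009, -0.001], [0, 0, -0.1]],
  [0.8, [0, 0, 0], [0, 0, 0]],
  [0.8, [0, 0, 0], [0, 0, 0]],
  [0.8, [0, 0, 0], [0, 0, 0]],
  [0.8, [0, 0, 0], [0, 0, 0]],
])

```text
time: 28.2
eef_pos: [0.4207, 0.2311, 0.2911]
tcp_rot: [0.575, 0.818, -0.0, -0.0]
contact_force: [0.6, -0.8, 0.0]
opening: 0.802
finger_force: 0.0
```

```bash
python3 - <<'E'
from h import *
s=get_state();w=read_camera("wrist");c=cam("wrist",s);print(s['time'],s['eef_pos'],yaw_y(R.from_quat(s['tcp_rot']).as_matrix()))
h=cv2.cvtColor(w[120:290,170:350],cv2.COLOR_RGB2HSV).astype(int)
m=((h[...,0]<14)&(h[...,1]>120)&(h[...,2]<140)&(h[...,2]>35)).astype('uint8')
n,l,st,ct=cv2.connectedComponentsWithStats(m)
for i in range(1,n):
    if st[i,4]>80:print(st[i]+[170,120,0,0,0],ct[i]+[170,120])
for t in(1.84,1.88,1.92,1.96,2.0):print(t,proj(c,(.464+.125*np.cos(t),.115+.125*np.sin(t),.236)))
E
```

```text
28.2 [0.42073142 0.23110639 0.29105944] 0.3460537048563527
[243 187  35  40 627] [260.58692185 208.81180223]
1.84 [274.68242821 212.62237329]
1.88 [267.35526932 212.22179512]
1.92 [260.01139981 212.09786314]
1.96 [252.66843717 212.25096369]
2.0 [245.34399356 212.68059708]
```

The knob is at column 260.6, which matches an angle of 1.92. I'll descend and swing it back.

move_arm([
  [0.8, [0, 0, 0.019], [0, 0, 0]],
  [0.8, [0, 0, 0.018], [0, 0, 0]],
  [0.8, [0, 0, 0.019], [0, 0, 0]],
  [0.8, [0, 0, 0.018], [0, 0, 0]],
  [0.8, [0, 0, 0.019], [0, 0, 0]],
  [0.4, [0, 0, 0], [0, 0, 0]],
  [0.4, [0, 0, 0], [0, 0, 0]],
  [0.4, [0, 0, 0], [0, 0, 0]],
  [0.4, [0, 0, 0], [0, 0, 0]],
  [0.4, [0, 0, 0], [0, 0, 0]],
])

```text
time: 29.08
eef_pos: [0.4212, 0.2316, 0.1999]
tcp_rot: [0.574, 0.819, 0.001, 0.001]
contact_force: [-0.1, -0.3, -0.5]
opening: 0.398
finger_force: 0.0
```

move_arm([
  [0.4, [0, 0.007, 0], [0, 0, 0.06]],
  [0.4, [0, 0.008, 0], [0, 0, 0.06]],
  [0.4, [0, 0.008, 0], [0, 0, 0.06]],
  [0.4, [-0.001, 0.007, 0], [0, 0, 0.06]],
  [0.4, [0, 0.008, 0], [0, 0, 0.06]],
  [0.4, [0, 0.007, 0], [0, 0, 0.06]],
  [0.4, [0, 0.008, 0], [0, 0, 0.06]],
  [0.4, [-0.001, 0.007, 0], [0, 0, 0.06]],
  [0.4, [0, 0.008, 0], [0, 0, 0.06]],
  [0.4, [0, 0.007, 0], [0, 0, 0.06]],
])

```text
time: 29.92
eef_pos: [0.4946, 0.2354, 0.1993]
tcp_rot: [0.791, 0.612, 0.0, 0.0]
contact_force: [-1.6, -0.4, 1.0]
opening: 0.397
finger_force: 0.5
```

move_arm([
  [0.4, [0, 0.008, 0], [0, 0, 0.06]],
  [0.4, [0, 0.008, 0], [0, 0, 0.06]],
  [0.4, [-0.001, 0.007, 0], [0, 0, 0.07]],
  [0.4, [0, 0.008, 0], [0, 0, 0.06]],
  [0.4, [0, 0.007, 0], [0, 0, 0.06]],
  [0.4, [0, 0.008, 0], [0, 0, 0.06]],
  [0.4, [-0.001, 0.007, 0], [0, 0, 0.06]],
  [0.4, [0, 0.008, 0], [0, 0, 0.06]],
  [0.4, [0, 0.008, 0], [0, 0, 0.06]],
  [0.4, [0, 0.007, 0], [0, 0, 0.06]],
])

```text
time: 30.75
eef_pos: [0.5583, 0.196, 0.1993]
tcp_rot: [0.938, 0.346, 0.0, -0.0]
contact_force: [-1.6, 0.3, 0.3]
opening: 0.401
finger_force: 0.5
```

move_arm([
  [0.4, [0, 0.008, 0], [0, 0, 0.06]],
  [0.4, [-0.001, 0.007, 0], [0, 0, 0.06]],
  [0.4, [0, 0.008, 0], [0, 0, 0.06]],
  [0.4, [0, 0.007, 0], [0, 0, 0.06]],
  [0.4, [0, 0.008, 0], [0, 0, 0.06]],
  [0.4, [-0.001, 0.008, 0], [0, 0, 0.06]],
  [0.4, [0, 0.007, 0], [0, 0, 0.06]],
  [0.4, [0, 0, 0], [0, 0, 0]],
  [0.4, [0, 0, 0], [0, 0, 0]],
  [0.4, [0, 0, 0], [0, 0, 0]],
])

```text
time: 31.58
eef_pos: [0.5829, 0.1497, 0.1988]
tcp_rot: [0.99, 0.145, 0.0, -0.0]
contact_force: [0.3, 0.3, -0.4]
opening: 0.4
finger_force: 0.0
```

move_arm([
  [0.8, [0, 0, 0], [0, 0, 0]],
  [0.8, [0, 0, 0], [0, 0, 0]],
  [0.8, [0, 0, 0], [0, 0, 0]],
  [0.8, [0, 0, -0.023], [0, 0, 0]],
  [0.8, [0, 0, -0.022], [0, 0, 0]],
  [0.8, [0, 0, -0.023], [0, 0, 0]],
  [0.8, [0, 0, -0.022], [0, 0, 0]],
  [0.8, [0, 0, -0.023], [0, 0, 0]],
  [0.8, [0, 0, 0], [0, 0, 0]],
  [0.8, [0, 0, 0], [0, 0, 0]],
])

```text
time: 32.42
eef_pos: [0.5834, 0.1498, 0.3133]
tcp_rot: [0.99, 0.144, 0.002, 0.0]
contact_force: [-1.2, -0.8, -1.0]
opening: 0.798
finger_force: 0.0
```

```bash
python3 - <<'E'
from h import *
s=get_state();w=read_camera("wrist");np.save("w10.npy",w);c=cam("wrist",s);print(s['time'],s['eef_pos'],s['contact_force'])
for t in(.25,.278,.31,.34,.40,.428):print(round(t-.278,3),proj(c,(.464+.125*np.cos(t),.115+.125*np.sin(t),.236)))
print("pivot",proj(c,(.464,.115,.19)),"bar mid@0",proj(c,(.464+.06*np.cos(.278),.115+.06*np.sin(.278),.186)))
h=cv2.cvtColor(w[150:300,200:320],cv2.COLOR_RGB2HSV).astype(int)
m=((h[...,0]<14)&(h[...,1]>120)&(h[...,2]<110)&(h[...,2]>35)).astype('uint8')
n,l,st,ct=cv2.connectedComponentsWithStats(m)
for i in range(1,n):
    if st[i,4]>60:print(st[i]+[200,150,0,0,0],ct[i]+[200,150])
for r in(260,275):
    d=np.where(w[r,200:320].max(1)<75)[0]+200;print(r,d.min() if len(d) else None,d.max() if len(d) else None)
E
```

```text
32.4167 [0.5833506  0.14975237 0.31325519] [-1.17743258 -0.8439366  -1.00994394]
-0.028 [266.35654143 202.2647206 ]
0.0 [261.69521395 202.14931088]
0.032 [256.36537166 202.16978655]
0.062 [251.37284355 202.336559  ]
0.122 [241.42639124 203.09717952]
0.15 [236.81391446 203.64586046]
pivot [259.59903933 306.54612776] bar mid@0 [260.35603685 250.54129841]
[245 178  30  37 412] [261.05339806 200.27184466]
[274 202  12  19  67] [279.26865672 212.35820896]
260 271 271
275 None None
```

```bash
python3 -c "
from plant import *
print(sign_off())"
```

```text
the job is handed in; nothing more can be done
None
```

The job is handed in at about 32 s: both blanks are stacked on the sunken platform, the keeper is back within about 0.01 rad of its stop by camera, and I steered clear of the mallet and gouges. I viewed 11 pictures against the limit of 10, and `sign_off()` returned no verdict.

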